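# Put away the solder-paste kit: spatulas into their slots, jars into the drawer

### The arm

A 6-joint arm with a two-finger parallel gripper is mounted at the origin on a cart in front of the work surface, level with it; the furniture and walls round the work are solid. World frame = base frame: x ahead of the robot, y to its left, z up, the work surface at z = 0. Lengths are in m, angles in degrees, forces in N, time in s.
With the tool pointing down it reaches from about 0.275 to 0.975 m from the base axis. Payload 8.4 kg.
Tool frame: the origin (TCP) lies on the centre line of the jaws, within the pads' length; the fingertips stand 25 mm ahead of it and the grasp point (between the pads) lies 6 mm ahead of it; z points along the fingers, y is the line along which they close (so a half turn about z gives the same grasp; the last joint's range is limited). The gripper opens to 92 mm and grips with 3 to 60 N. Pads are 20 mm wide; open, the fingers measure 128 mm over their backs; the gripper's body (75 mm by 189 mm) begins 69 mm behind the grasp point.
Start: joints at [65.81, 20.225, 93.587, -0, 66.188, -0.138], TCP at [0.255, 0.571, 0.24] pointing down, gripper open.
Joint ranges: [-150.9, 150.9], [-52.94, 120.26], [3.33, 152.33], [-74.26, 254.26], [0, 154.13], [-172.89, 172.89]. Speed limits (degrees/s): [127.2, 127.2, 159.86, 180, 180, 180].

### API

Orientations are given as a 3x3 rotation matrix whose columns are the frame's x, y, z axes.
In Python, from plant import telemetry, viewer, hand_in gives the robot as it stands. The module is installed in compiled form; this text tells all that it offers.
- The arm moves only by the tool step_arm, never from a script. Its arguments are lists of equal length, an entry for each row: "dp": the shift along the tool's x, y, z scaled (see below), a list of three; "angular": the turn, a rotation vector about the tool's x, y, z scaled (see below), a list of three; "grip": the finger opening in mm, from 0 to 91.9. A call has 1 to 5 rows; each row shifts and turns the commanded pose from where the row before left it, along the tool's axes as they then stand; what a row does not reach is not made up. The controller multiplies each number of a shift by 50 mm and each number of a turn by 0.15 rad. A row lasts 1/8 s, in which the tool goes at most 62.5 mm and 10.7 degrees, less where a joint would pass 70% of its speed; a pose out of reach is approached as far as the arm can. A call with a number of a shift or a turn outside -1 to 1 is refused whole. A call with a gripper value outside its range is refused whole. The fingers move at their own pace and stop on an object; "newtons" is the grip in N (left out, the last holds). Time passes only in rows, so rows that do not move let the fingers close. It gives the time, the measured TCP pose, the force, the opening and the grip force at its end, in the units of the state.
- telemetry.get_obs(): the state, without advancing time (a new reading comes with each control period).
- viewer.grab_frame(name): name is "side" or "top"; returns the picture (480x640x3 uint8, red, green, blue); there is no depth.
- viewer.calibration(name): a dict with "fx", "fy", "cx", "cy" (pixels), "distortion" ([k1, k2, p1, p2, k3] as OpenCV has them; the pictures are not rectified), "extrinsics" (4x4, takes a point from world to camera coordinates). Camera axes: x right, y up, looking along -z (the intrinsics and any distortion apply to the point x, -y, -z); pixel columns grow to the right and rows downward; lengths in m; the calibration is good to about 2 mm. A picture is of the moment at which its call begins. calibration takes no time and is no camera call.
- hand_in(): hands the job in; it is judged then, once.
The state is a dict: "t": time; "joint_pos": joint angles; "qd": joint speeds; "effort": joint torques, N m; "eef_pos": TCP position; "orientation": TCP orientation; "contact_force": force on the tool from outside, world axes, zero at the start; "ft_torque": the same for the moment, N m; "opening": opening from 0.0 (shut) to 1.0 (fully open); "finger_force": force on a finger pad.
Only numpy, scipy, OpenCV 4.12 (cv2) and the standard library are available. Lean on these libraries where they do the work, as an engineer would, in place of code of your own. Each camera call takes 0.05 s, during which the arm holds its last target. There are 200 camera calls.

### The job

Put the paste kit away. Slide each spatula on the mat blade first into the holder slot made for its width, fully home so that its handle meets the cover. Pull the drawer out, stand all the flux jars upright and side by side in one close row between the two wire rails, less than a finger's width apart, then push the drawer fully shut. Leave the tape, spool and meter alone.

Things in the scene. Friction and masses are not known exactly. Their poses are not given: they have to be found in the camera images.
- spatula_wide: loose spatula, flat 60 mm wide steel blade, lying on the 2 mm mat; may be absent. Origin: underside, below the middle of its wooden handle; x along the tool to the tip, z up. Handle: bar x -48..+48 mm, 22 wide, 16 high, shoulder at +48. Blade 2.5 mm thick, flush with the handle's underside, to x = +130, last 8 mm narrower with round corners. 0.09 kg, centre of mass at x = +13 to +24
- slot_wide (a point): holder slot for the 60 mm spatula: point on the slot floor, mid width, at the front edge of the clear cover; x into the slot, z up. Slot 68 mm wide, 8 high, 88 deep. The handle is too high to enter: fully home, its shoulder meets the cover edge (spatula origin at x = -48, y = z = 0 here; let go, the handle may sag by 3 mm)
- spatula_medium: loose spatula, flat 45 mm wide steel blade, lying on the 2 mm mat; may be absent. Origin: underside, below the middle of its wooden handle; x along the tool to the tip, z up. Handle: bar x -48..+48 mm, 22 wide, 16 high, shoulder at +48. Blade 2.5 mm thick, flush with the handle's underside, to x = +130, last 8 mm narrower with round corners. 0.09 kg, centre of mass at x = +13 to +24
- slot_medium (a point): holder slot for the 45 mm spatula: point on the slot floor, mid width, at the front edge of the clear cover; x into the slot, z up. Slot 53 mm wide, 8 high, 88 deep. The handle is too high to enter: fully home, its shoulder meets the cover edge (spatula origin at x = -48, y = z = 0 here; let go, the handle may sag by 3 mm)
- spatula_narrow: loose spatula, flat 30 mm wide steel blade, lying on the 2 mm mat; may be absent. Origin: underside, below the middle of its wooden handle; x along the tool to the tip, z up. Handle: bar x -48..+48 mm, 22 wide, 16 high, shoulder at +48. Blade 2.5 mm thick, flush with the handle's underside, to x = +130, last 8 mm narrower with round corners. 0.09 kg, centre of mass at x = +13 to +24
- slot_narrow (a point): holder slot for the 30 mm spatula: point on the slot floor, mid width, at the front edge of the clear cover; x into the slot, z up. Slot 38 mm wide, 8 high, 88 deep. The handle is too high to enter: fully home, its shoulder meets the cover edge (spatula origin at x = -48, y = z = 0 here; let go, the handle may sag by 3 mm)
- holder: fixed grey holder with clear cover, 250 mm wide, 43 high; three flat slots side by side at y = +78 (68 wide), 0 (53), -78 mm (38). Origin: on the bench below the middle of the cover's front edge; x into the slots, z up. Slot floor 30 mm above the bench, standing out 18 mm before the cover as a ledge (its front 10 mm bevelled down 4) with slot sides flared 8 mm a side; cover underside at 38 mm
- jar1: loose closed flux jar with a black screw lid, 46 mm in diameter, 32 mm high, 0.07 kg, standing on the bench. Origin: centre of its underside, z up. The jars are alike. May be absent.
- jar2: loose closed flux jar with a black screw lid, 46 mm in diameter, 32 mm high, 0.07 kg, standing on the bench. Origin: centre of its underside, z up. The jars are alike. May be absent.
- jar3: loose closed flux jar with a black screw lid, 46 mm in diameter, 32 mm high, 0.07 kg, standing on the bench. Origin: centre of its underside, z up. The jars are alike. May be absent.
- jar4: loose closed flux jar with a black screw lid, 46 mm in diameter, 32 mm high, 0.07 kg, standing on the bench. Origin: centre of its underside, z up. The jars are alike. May be absent.
- unit: fixed low grey drawer unit on the bench, 236 mm wide, 142 mm deep, 66 mm high, with one drawer. Origin: on the bench below the middle of its front face; x points into the unit, away from the robot; the drawer slides out along -x.
- drawer (a joint): how far the drawer is pulled out, m: 0 shut (front flush with the unit), 0.130 fully out. Friction about 1.5 N, no spring: it stays where it is left.
- handle (a point): the middle of the drawer's handle, a round steel bar 11 mm thick, 110 mm long along y (posts 47 mm either side), parallel to the front and 35 mm ahead of it, 47 mm above the bench; it moves with the drawer; x points into the unit.
- lane (a point): middle of the jar lane on the drawer floor (8 mm above the bench), 70 mm behind the drawer's front face; moves with the drawer; x into the unit, y along the lane. Wire rails 6 mm thick, tops 9 mm above the floor, inner faces at x = -26 and +26; lane clear from y = -106 to +106. Drawer front 8 mm thick, 53 mm above the floor; other walls 31 mm high, the rear one at x = +61
- tape_roll: bystander: roll of masking tape, 103 mm across, 25 mm high, lying behind the mat. Leave it alone.
- spool: bystander: nearly empty solder spool, 45 mm across, 38 mm high, standing behind the mat. Leave it alone.
- meter: bystander: orange multimeter, 148 x 74 x 42 mm, lying at the left. Leave it alone.

How it is judged:
By the outcome, as a careful person would: the job done as asked, in the order asked, and still so for the second after the job is handed in, with the robot touching nothing.
Of spatula_wide, spatula_medium, spatula_narrow only 2 to 3 are there at a start; the rules pass over those that are not, and their reading is None.
Of jar1, jar2, jar3, jar4 only 3 to 4 are there at a start; the rules pass over those that are not, and their reading is None.
At some moment in a run one of spatula_wide, spatula_medium, spatula_narrow, jar1, jar2, jar3, jar4 may be knocked a few centimetres aside while the robot is not near it.
It also fails if it takes over 210 s, if anything falls off the work surface, if the arm or the gripper's body presses on something with over 40 N, if the wrist force passes 120 N, or if a joint passes its speed limit or range.

## Working session

There is one attempt and no reset: what is moved stays moved. The work goes in short steps, Python scripts to look and compute and a tool call to move; the robot and the scene stay as the last step left them, time stands still between calls to the robot, and variables do not carry over. Pictures are saved under pics/ and viewed, at most 14 in all, crops included, and the job is handed in when it is done.

Besides the shell and the picture viewer there is one more tool, called after "Request:" as a command line: name --argument value ..., lists and objects as JSON in quotes. step_arm: Moves the arm, as the interface text tells. Shifts and turns lie within -1 to 1; 1 stands for 50 mm of shift or 0.15 rad of turn. Its arguments: {"type":"object","properties":{"dp":{"type":"array","items":{"type":"array","items":{"type":"number","minimum":-1,"maximum":1}}},"angular":{"type":"array","items":{"type":"array","items":{"type":"number","minimum":-1,"maximum":1}}},"grip":{"type":"array","items":{"type":"number"}},"newtons":{"type":"number"}},"required":["dp","angular","grip"]}

```bash
ls; mkdir -p pics; cat > h.py <<'E'
import numpy as np, cv2
from plant import telemetry, viewer, hand_in
def snap(n,f):
    im=viewer.grab_frame(n); cv2.imwrite(f'pics/{f}.png',im[:,:,::-1]); return im
def cal(n):
    c=viewer.calibration(n); K=np.array([[c['fx'],0,c['cx']],[0,c['fy'],c['cy']],[0,0,1.]])
    return K,np.array(c['distortion'],float),np.array(c['extrinsics'],float)
def ray(n,px):
    K,d,E=cal(n); u=cv2.undistortPoints(np.array(px,float).reshape(-1,1,2),K,d).reshape(-1,2)
    v=np.c_[u[:,0],-u[:,1],-np.ones(len(u))]; R=E[:3,:3]
    return -R.T@E[:3,3], v@R
def plane(n,px,z):
    o,v=ray(n,px); return o+v*((z-o[2])/v[:,2])[:,None]
def proj(n,P):
    K,d,E=cal(n); P=np.array(P,float).reshape(-1,3); c=P@E[:3,:3].T+E[:3,3]; c=c*[1,-1,-1]
    return cv2.projectPoints(c.reshape(-1,1,3),np.zeros(3),np.zeros(3),K,d)[0].reshape(-1,2)
E
python3 - <<'E'
from h import *
snap('top','t0');snap('side','s0')
for n in('top','side'):
    o,v=ray(n,[[320,240]]);print(n,o,v)
print(telemetry.get_obs())
E
```

```text
pics
top [0.1618927  0.04369978 1.61252756] [[ 0.22311998 -0.01236293 -0.97493096]]
side [-0.14128035 -1.05783019  0.63438907] [[ 0.46984306  0.77690771 -0.41944886]]
{'t': 0.1, 'joint_pos': array([ 6.58116084e+01,  2.02576027e+01,  9.36240962e+01,  1.13773635e-03,
        6.61888802e+01, -1.39321214e-01]), 'qd': array([ 0.16680987, -0.02188063, -0.13045555,  0.05680228, -0.01749674,
       -0.00481194]), 'effort': array([-1.04318155e-03, -5.94904304e+01, -3.34930050e+01,  6.98813377e-02,
        1.83008186e-02, -4.66032213e-05]), 'eef_pos': array([0.25454204, 0.57036447, 0.2389541 ]), 'orientation': array([[-9.13193500e-01,  4.07525901e-01, -5.21302577e-04],
       [ 4.07526234e-01,  9.13192818e-01, -1.11624154e-03],
       [ 2.11524287e-05, -1.23178900e-03, -9.99999241e-01]]), 'contact_force': array([-0.6806031 ,  0.57358399,  0.18343039]), 'ft_torque': array([-0.00918212,  0.04612604,  0.02165303]), 'finger_force': 0.0, 'opening': 1.0044767408254545}
```

View pics/t0.png

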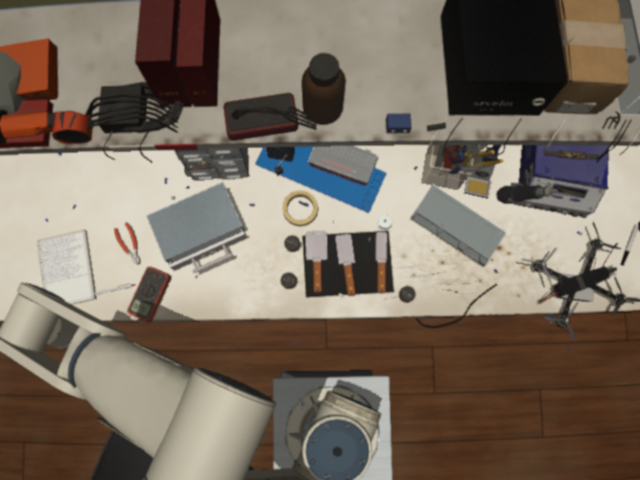

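View pics/s0.png

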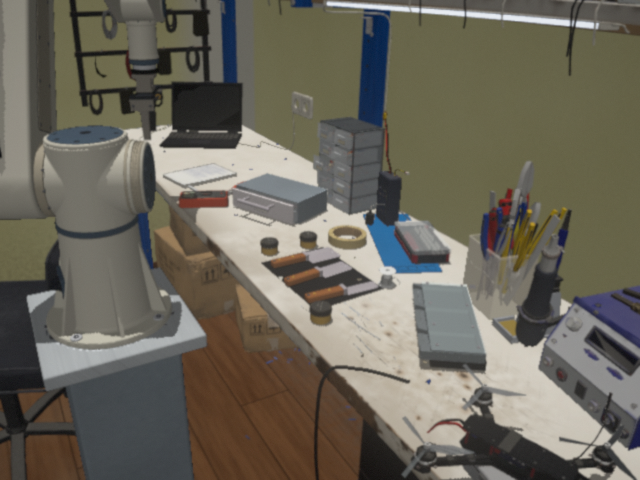

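The top view shows three spatulas on the mat (wide at px 317,262; medium at 346,265; narrow at 382,262) and three jars at (293,243), (289,281) and (407,294). The unit is at (205,225) with its handle at (215,258), and the holder is at (458,226). Next I'll enlarge those areas.

```bash
python3 - <<'E'
from h import *
im=cv2.imread('pics/t0.png')
cv2.imwrite('pics/c1.png',cv2.resize(im[180:310,270:430],None,fx=4.6,fy=4.6,interpolation=cv2.INTER_CUBIC))
a=cv2.resize(im[175:280,140:255],None,fx=3.4,fy=3.4,interpolation=cv2.INTER_CUBIC)
b=cv2.resize(im[175:280,400:515],None,fx=3.4,fy=3.4,interpolation=cv2.INTER_CUBIC)
cv2.imwrite('pics/c2.png',np.hstack([a,b]))
print(cal('top')[0],cal('side')[0],cal('top')[1])
E
```

```text
[[577.24245122   0.         313.40569742]
 [  0.         577.24245122 249.91792698]
 [  0.           0.           1.        ]] [[568.12868293   0.         316.45148869]
 [  0.         568.12868293 231.26470771]
 [  0.           0.           1.        ]] [-0.1217578  0.         0.         0.         0.       ]
```

View pics/c1.png

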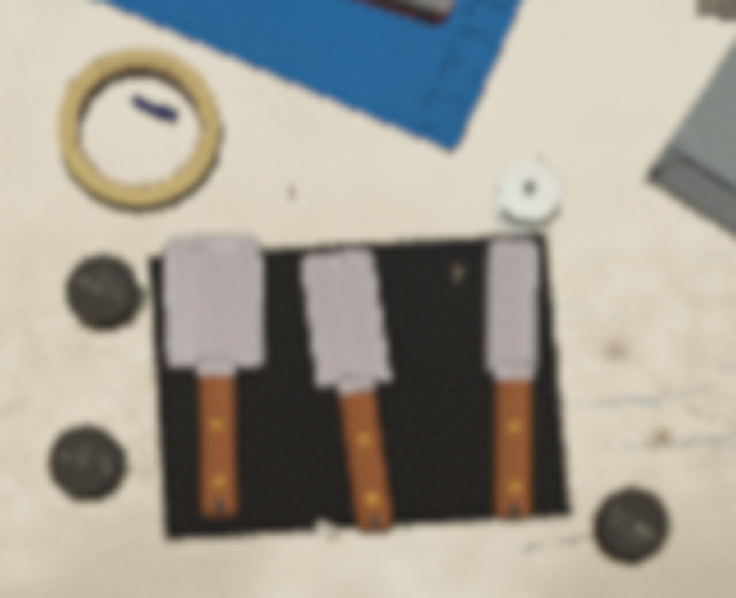

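View pics/c2.png

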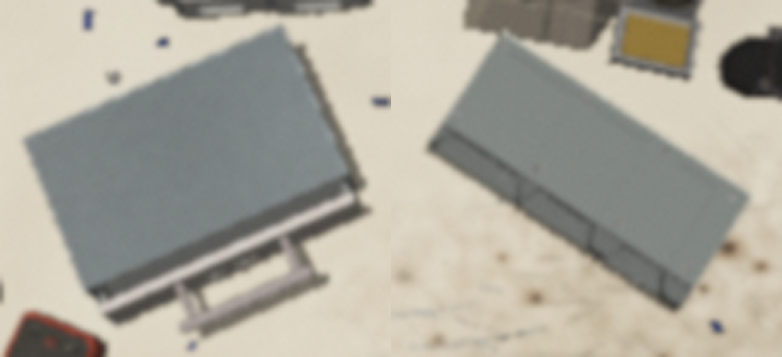

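```bash
cat > m.py <<'E'
from h import *
def blobs(mask,amin,amax):
    n,l,s,c=cv2.connectedComponentsWithStats(mask.astype(np.uint8),connectivity=4)
    return [(l==i,s[i,4],c[i]) for i in range(1,n) if amin<s[i,4]<amax]
def up(im): return cv2.resize(im,None,fx=4,fy=4,interpolation=cv2.INTER_CUBIC)
def px(q): return (np.array(q)+.5)/4-.5
def spat(im):
    """handle (mid-top, yaw) with blade width for each spatula in top picture"""
    U=up(im);h=cv2.cvtColor(U,cv2.COLOR_RGB2HSV).astype(int); r=U.astype(int)
    m=(h[...,0]>5)&(h[...,0]<18)&(h[...,1]>110)
    res=[]
    for b,a,c in blobs(m,2500,12000):
        P=plane('top',px(c),.018)[0]
        if not(.3<P[0]<.8 and -.4<P[1]<.4): continue
        ct=cv2.findContours(b.astype(np.uint8),0,1)[0]; ct=max(ct,key=cv2.contourArea).reshape(-1,2)
        W=plane('top',px(ct),.018)[:,:2]
        (cx,cy),wh,an=cv2.minAreaRect((W*1000).astype(np.float32))
        box=cv2.boxPoints(((cx,cy),wh,an)); e=[box[1]-box[0],box[2]-box[1]]; e=max(e,key=np.linalg.norm)
        e=e/np.linalg.norm(e); e=e*np.sign(e[0])
        res.append((cx,cy,np.degrees(np.arctan2(e[1],e[0])),sorted(wh)))
    return res
def jars(im,z=.032):
    U=up(im);m=(U.max(2)<85); res=[]
    for b,a,c in blobs(cv2.morphologyEx(m.astype(np.uint8),cv2.MORPH_OPEN,np.ones((5,5)))>0,1500,6000):
        ct=max(cv2.findContours(b.astype(np.uint8),0,1)[0],key=cv2.contourArea).reshape(-1,2)
        W=plane('top',px(ct),z)[:,:2]*1000; (x,y),r=cv2.minEnclosingCircle(W.astype(np.float32))
        if 200<x<900 and abs(y)<700 and 17<r<32: res.append((x,y,r,W.mean(0),a/(np.pi*r*r)))
    return res
E
python3 - <<'E'
from m import *
im=cv2.imread('pics/t0.png')[:,:,::-1].copy()
for s in spat(im):print('sp',s)
for s in jars(im):print('jar',s)
U=up(im)
for (x,y) in [(200,225),(470,220),(430,222)]: print(im[y,x])
def rect(seed,z,tol):
    m=np.zeros((U.shape[0]+2,U.shape[1]+2),np.uint8)
    V=cv2.GaussianBlur(U,(0,0),4)
    cv2.floodFill(V,m,(seed[0]*4,seed[1]*4),0,(tol,)*3,(tol,)*3,4|cv2.FLOODFILL_FIXED_RANGE|cv2.FLOODFILL_MASK_ONLY|(255<<8))
    m=cv2.morphologyEx(m[1:-1,1:-1],cv2.MORPH_CLOSE,np.ones((15,15)));ct=max(cv2.findContours(m,0,1)[0],key=cv2.contourArea).reshape(-1,2)
    W=(plane('top',px(ct),z)[:,:2]*1000).astype(np.float32); r=cv2.minAreaRect(W); print(r,cv2.boxPoints(r).round(1).tolist(), cv2.contourArea(W))
for t in (18,25): rect((200,225),.066,t); rect((465,220),.043,t)
print('manual unit',plane('top',[[147.1,216.2],[223.2,182.9],[243.5,227.4],[167.1,261.2]],.066).round(4))
f=lambda a:[[ (x-391)/3.4+400-.35,y/3.4+175-.35] for x,y in a]
print('cover rear',plane('top',f([(503,35),(748,198)]),.043).round(4))
print('cover front',plane('top',f([(445,125),(693,279)]),.043).round(4))
print('ledge front',plane('top',f([(430,148),(677,308)]),.026).round(4))
g=lambda a:[[ x/3.4+140-.35,y/3.4+175-.35] for x,y in a]
print('bar',plane('top',g([(184,327),(312,271)]),.0525).round(4))
print('front edge',plane('top',g([(105,305),(355,195)]),.061).round(4))
E
```

```text
sp (420.7945861816406, 33.788936614990234, np.float32(-0.17306766), [25.1763916015625, 86.39466857910156])
sp (417.0238342285156, -145.46481323242188, np.float32(-2.288712), [25.8676815032959, 82.51411437988281])
sp (411.3077392578125, -55.99306869506836, np.float32(5.912517), [26.071746826171875, 83.66927337646484])
jar (515.4767456054688, 101.325439453125, 21.43002700805664, array([515.10824272, 101.71346884]), np.float64(1.7501129282933456))
jar (410.22271728515625, 112.77037811279297, 21.278091430664062, array([410.11169673, 112.76916664]), np.float64(1.9031500981282246))
jar (367.2746276855469, -212.63412475585938, 21.266429901123047, array([ 366.90904884, -212.9380412 ]), np.float64(1.8207795971353575))
[123 131 131]
[129 135 129]
[ 99 102  98]
((570.8651733398438, 365.88116455078125), (155.0191650390625, 238.90757751464844), 23.492536544799805) [[452.20001220703125, 444.5], [547.4000244140625, 225.39999389648438], [689.5999755859375, 287.20001220703125], [594.2999877929688, 506.29998779296875]] 35483.358001139946
((715.0343017578125, -266.148681640625), (597.5516357421875, 281
[... 448 characters left out ...]
6081.75493009249
((718.7713623046875, -272.72137451171875), (606.219482421875, 297.3216552734375), 56.44609069824219) [[427.29998779296875, -443.20001220703125], [675.0999755859375, -607.5], [1010.2000122070312, -102.30000305175781], [762.4000244140625, 62.0]] 48771.75976329416
manual unit [[0.5924 0.5076 0.066 ]
 [0.6856 0.2941 0.066 ]
 [0.5551 0.2351 0.066 ]
 [0.463  0.4455 0.066 ]]
cover rear [[ 0.6779 -0.3017  0.043 ]
 [ 0.5337 -0.4999  0.043 ]]
cover front [[ 0.5998 -0.2481  0.043 ]
 [ 0.4658 -0.4475  0.043 ]]
ledge front [[ 0.5847 -0.2375  0.026 ]
 [ 0.4448 -0.4374  0.026 ]]
bar [[0.4375 0.3734 0.0525]
 [0.4822 0.2695 0.0525]]
front edge [[0.455  0.4369 0.061 ]
 [0.5431 0.234  0.061 ]]
```

```bash
python3 - <<'E'
from m import *
c=lambda a:[[x/4.6+270-.4,y/4.6+180-.4] for x,y in a]
for n,t,s,e in [('w',(215,237),(216,375),(219,517)),('m',(337,252),(357,392),(377,529)),('n',(512,240),(513,380),(514,516))]:
    T=plane('top',c([t]),.0045)[0]; S,E_=plane('top',c([s,e]),.018)
    print(n,T.round(4),S.round(4),E_.round(4),'len',np.linalg.norm((T-S)[:2]).round(4),np.linalg.norm((E_-S)[:2]).round(4),'yaw',np.degrees(np.arctan2(*(T-E_)[[1,0]])))
im=cv2.imread('pics/t0.png')[:,:,::-1].copy(); U=cv2.GaussianBlur(up(im),(0,0),3).astype(int)
m=(U[...,0]-U[...,2]<16); m[:,:4*405]=0; m[:,4*512:]=0; m[:4*186]=0;m[4*272:]=0
B=max(blobs(m,5000,1e6),key=lambda b:b[1]); ct=max(cv2.findContours(B[0].astype(np.uint8),0,1)[0],key=cv2.contourArea)
q=cv2.approxPolyDP(ct,25,True).reshape(-1,2); print(px(q).round(1).tolist(),B[1])
P=ct.reshape(-1,2)
for i in range(len(q)):
    a,b=q[i],q[(i+1)%len(q)];L=np.linalg.norm(b-a)
    if L<80: continue
    t=(P-a)@(b-a)/L**2; d=np.abs(np.cross((b-a)/L,P-a)); s=P[(t>.1)&(t<.9)&(d<14)]
    vx,vy,x0,y0=cv2.fitLine(s.astype(np.float32),cv2.DIST_HUBER,0,.01,.01).ravel()
    ends=[np.array([x0,y0])+np.array([vx,vy])*((e-[x0,y0])@[vx,vy]) for e in (a,b)]
    print(px(ends).round(1).tolist(),{z:plane('top',px(ends),z)[:,:2].round(4).tolist() for z in(.043,.026)})
E
```

```text
w [0.5562 0.0333 0.0045] [0.4661 0.0342 0.018 ] [0.3786 0.0339 0.018 ] len 0.0901 0.0875 yaw -0.17787843426236227
m [ 0.5454 -0.0425  0.0045] [ 0.4541 -0.0517  0.018 ] [ 0.3697 -0.0615  0.018 ] len 0.0917 0.085 yaw 6.18602063512295
n [ 0.5514 -0.1519  0.0045] [ 0.46   -0.1474  0.018 ] [ 0.3762 -0.1448  0.018 ] len 0.0915 0.0838 yaw -2.3392045936761083
[[430.9, 185.6], [411.4, 218.4], [484.4, 264.6], [505.1, 231.6]] 57822
[[430.9, 185.6], [410.0, 217.5]] {0.043: [[0.6758, -0.2967], [0.5822, -0.2315]], 0.026: [[0.6814, -0.3004], [0.5868, -0.2345]]}
[[411.3, 218.5], [483.6, 265.9]] {0.043: [[0.5792, -0.2348], [0.44, -0.4315]], 0.026: [[0.5837, -0.2379], [0.443, -0.4366]]}
[[484.8, 264.9], [505.8, 232.0]] {0.043: [[0.4428, -0.4351], [0.5362, -0.5034]], 0.026: [[0.4458, -0.4403], [0.5402, -0.5093]]}
[[505.2, 231.5], [432.3, 183.5]] {0.043: [[0.5379, -0.502], [0.6823, -0.3012]], 0.026: [[0.5419, -0.5079], [0.6879, -0.3049]]}<stdin>:14: DeprecationWarning: Arrays of 2-dimensional vectors are deprecated. Use arrays of 3-dimensional vectors instead. (deprecated in NumPy 2.0)
```

```bash
cat >> m.py <<'E'
HY=np.radians(-35.5); HX=np.array([np.cos(HY),np.sin(HY)]); HN=np.array([-np.sin(HY),np.cos(HY)])
HO=.636*HX+.0262*HN
def hol(x,y,z): return np.r_[HO+x*HX+y*HN,z]
UY=np.radians(23.6); UX=np.array([np.cos(UY),np.sin(UY)]); UN=np.array([-np.sin(UY),np.cos(UY)])
UO=np.array([.509,.340])
def uni(x,y,z): return np.r_[UO+x*UX+y*UN,z]
E
python3 - <<'E'
from m import *
out=[]
for n,f,r,k in (('top','t0',(400,175,115,105),3.4),('side','s0',(395,270,105,105),3.4),('top','t0',(140,175,115,105),3.4),('side','s0',(225,165,110,70),3.4)):
    im=cv2.imread(f'pics/{f}.png'); x,y,w,h=r; I=cv2.resize(im[y:y+h,x:x+w],None,fx=k,fy=k,interpolation=cv2.INTER_CUBIC)
    def L(pts,col):
        p=((proj(n,pts)-[x,y]+.5)*k-.5); cv2.polylines(I,[np.round(p*8).astype(int).reshape(-1,1,2)],False,col,1,cv2.LINE_AA,3)
    L([hol(0,.125,.043),hol(0,-.125,.043)],(0,0,255));L([hol(-.018,.125,.026),hol(-.018,-.125,.026)],(0,255,0))
    for c,w_ in((.078,.068),(0,.053),(-.078,.038)):
        for s in(-1,1): L([hol(-.018,c+s*(w_/2+.008),.03),hol(0,c+s*w_/2,.03)],(255,0,255))
    L([uni(0,.118,.066),uni(0,-.118,.066),uni(.142,-.118,.066),uni(.142,.118,.066),uni(0,.118,.066),uni(0,.118,0)],(0,0,255))
    for d in(0,.015):L([uni(-.035-d,.055,.047),uni(-.035-d,-.055,.047)],(0,255,0) if d else (255,0,255))
    out.append(cv2.copyMakeBorder(I,0,357-I.shape[0] if I.shape[0]<357 else 0,0,391-I.shape[1] if I.shape[1]<391 else 0,0)[:357,:391])
cv2.imwrite('pics/ov.png',cv2.resize(np.vstack([np.hstack(out[:2]),np.hstack(out[2:])]),(658,600)))
E
```

```text
(no output)
```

View pics/ov.png

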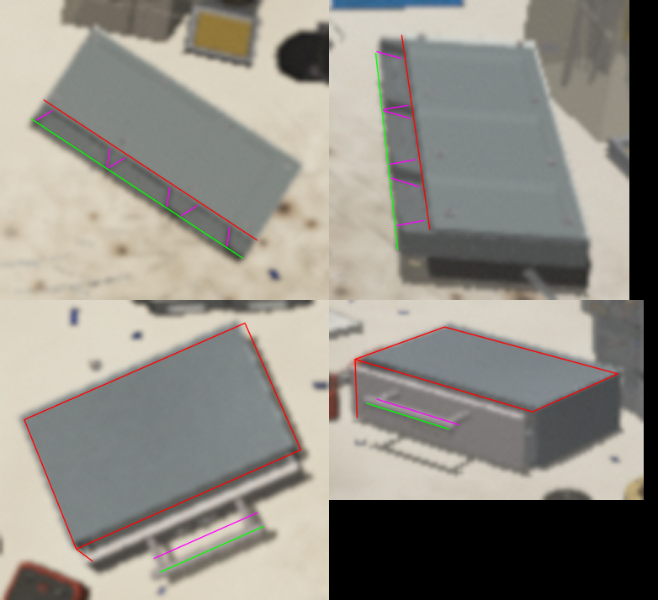

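The overlay agrees with the unit outline and with the holder's edges and slot flares, to about 2 mm. The drawer starts slightly open. Next is a move planner that only prints numbers.

```bash
cat > go.py <<'E'
import numpy as np,sys
from plant import telemetry
def plan(wps,start=None):
    """wps: (pos, toolY_deg, rows). prints rows for step_arm in calls of 5 (rounded, error carried)"""
    o=telemetry.get_obs(); p=np.array(o['eef_pos']); R=o['orientation']; a=np.degrees(np.arctan2(R[1,1],R[0,1]))
    print('t',round(o['t'],2),'at',p.round(4),'yaw',round(a,2),'tilt',np.degrees(np.array(R)[:2,2]).round(2))
    rows=[]
    for P,A,n in wps:
        P=np.array(P,float);da=(A-a+90)%180-90; A=a+da; p0,a0=p.copy(),a
        for i in range(1,n+1):
            pt=p0+(P-p0)*i/n; at=a0+(A-a0)*i/n
            c,s=np.cos(np.radians(a)),np.sin(np.radians(a)); T=np.array([[-s,c,0],[c,s,0],[0,0,-1.]])
            d=(T.T@(pt-p)/.05).round(2); w=round(-np.radians(at-a)/.15,2)
            assert abs(d).max()<=1 and abs(w)<=1,(d,w)
            rows.append((d.tolist(),w)); p=p+T@d*.05; a=a-np.degrees(w*.15)
    for k in range(0,len(rows),5):
        r=rows[k:k+5]; print('dp',[x[0] for x in r],'w',[[0,0,x[1]] for x in r])
E
python3 - <<'E'
from go import *
plan([((.434,.034,.12),90,15),((.434,.034,.0295),90,5)])
E
```

```text
t 0.1 at [0.2545 0.5704 0.239 ] yaw 65.95 tilt [-0.03 -0.06]
dp [[-0.51, -0.56, 0.16], [-0.49, -0.57, 0.16], [-0.48, -0.58, 0.16], [-0.46, -0.59, 0.15], [-0.45, -0.61, 0.16]] w [[0, 0, np.float64(-0.19)], [0, 0, np.float64(-0.18)], [0, 0, np.float64(-0.19)], [0, 0, np.float64(-0.19)], [0, 0, np.float64(-0.18)]]
dp [[-0.43, -0.63, 0.16], [-0.41, -0.63, 0.16], [-0.39, -0.64, 0.16], [-0.37, -0.66, 0.16], [-0.36, -0.66, 0.16]] w [[0, 0, np.float64(-0.19)], [0, 0, np.float64(-0.19)], [0, 0, np.float64(-0.18)], [0, 0, np.float64(-0.19)], [0, 0, np.float64(-0.19)]]
dp [[-0.33, -0.68, 0.15], [-0.32, -0.68, 0.16], [-0.3, -0.69, 0.16], [-0.28, -0.7, 0.16], [-0.26, -0.71, 0.16]] w [[0, 0, np.float64(-0.18)], [0, 0, np.float64(-0.19)], [0, 0, np.float64(-0.19)], [0, 0, np.float64(-0.18)], [0, 0, np.float64(-0.19)]]
dp [[0.0, -0.0, 0.36], [0.0, -0.0, 0.36], [0.0, -0.0, 0.37], [0.0, -0.0, 0.36], [0.0, -0.0, 0.36]] w [[0, 0, np.float64(0.0)], [0, 0, np.float64(0.0)], [0, 0, np.float64(0.0)], [0, 0, np.float64(0.0)], [0, 0, np.float64(0.0)]]
```

Request:
step_arm --dp '[[-0.51, -0.56, 0.16], [-0.49, -0.57, 0.16], [-0.48, -0.58, 0.16], [-0.46, -0.59, 0.15], [-0.45, -0.61, 0.16]]' --angular '[[0, 0, -0.19], [0, 0, -0.18], [0, 0, -0.19], [0, 0, -0.19], [0, 0, -0.18]]' --grip '[50, 50, 50, 50, 50]' --newtons 40

```text
t: 0.72
eef_pos: [0.3148, 0.3909, 0.1997]
orientation: [[-0.961, 0.276, -0.0], [0.276, 0.961, -0.0], [0.0, -0.0, -1.0]]
contact_force: [-0.1, -0.5, -0.5]
opening: 0.549
finger_force: 0.0
```

Request:
step_arm --dp '[[-0.43, -0.63, 0.16], [-0.41, -0.63, 0.16], [-0.39, -0.64, 0.16], [-0.37, -0.66, 0.16], [-0.36, -0.66, 0.16]]' --angular '[[0, 0, -0.19], [0, 0, -0.18], [0, 0, -0.19], [0, 0, -0.19], [0, 0, -0.19]]' --grip '[50, 50, 50, 50, 50]'

```text
t: 1.35
eef_pos: [0.3745, 0.212, 0.1597]
orientation: [[-0.99, 0.138, -0.0], [0.138, 0.99, -0.0], [0.0, -0.0, -1.0]]
contact_force: [0.9, -0.6, -0.3]
opening: 0.542
finger_force: 0.0
```

Request:
step_arm --dp '[[-0.33, -0.68, 0.15], [-0.32, -0.68, 0.16], [-0.3, -0.69, 0.16], [-0.28, -0.7, 0.16], [-0.26, -0.71, 0.16]]' --angular '[[0, 0, -0.19], [0, 0, -0.18], [0, 0, -0.19], [0, 0, -0.19], [0, 0, -0.19]]' --grip '[50, 50, 50, 50, 50]'

```text
t: 1.98
eef_pos: [0.4346, 0.0333, 0.1203]
orientation: [[-1.0, -0.003, -0.0], [-0.003, 1.0, 0.0], [0.0, 0.0, -1.0]]
contact_force: [0.1, 0.6, -0.0]
opening: 0.545
finger_force: 0.0
```

```bash
cat > go.py <<'E'
import numpy as np
from plant import telemetry
def plan(*wps):
    """wps: (pos, toolY_deg, rows): turn first, then shift in equal rows"""
    o=telemetry.get_obs(); p=np.array(o['eef_pos']); R=np.array(o['orientation']); a=np.degrees(np.arctan2(R[1,1],R[0,1]))
    print('t',round(o['t'],2),'at',p.round(4),'yaw',round(a,2),'tilt',np.degrees(R[:2,2]).round(2),'open',round(o['opening']*92,1),'F',np.round(o['contact_force'],1),'q6',o['joint_pos'][5].round())
    for P,A,n in wps:
        w=-np.radians((A-a+90)%180-90)/.15; m=max(1,int(np.ceil(abs(w)))); 
        if abs(w)>.02: print('  turn %.2f x%d'%(w/m,m)); a-=np.degrees(w*.15)
        c,s=np.cos(np.radians(a)),np.sin(np.radians(a)); T=np.array([[-s,c,0],[c,s,0],[0,0,-1.]])
        d=(T.T@(np.array(P)-p)/.05/n).round(2); p=p+T@d*.05*n
        print('  shift',(d+0).tolist(),'x',n,'' if abs(d).max()<=1 else 'TOO BIG')
E
python3 - <<'E'
from go import *
from m import *
for s in spat(snap('top','t1')):print(s)
plan(((.434,.034,.06),90,3),((.434,.034,.0295),90,2))
E
```

```text
(417.03204345703125, -145.46690368652344, np.float32(-2.2894812), [25.86510467529297, 82.53070068359375])
t 2.02 at [0.4355 0.0306 0.1196] yaw 90.25 tilt [ 0.01 -0.07] open 50.1 F [ 0.8 -0.7 -1.1] q6 -86.0
  turn 0.03 x1
  shift [0.01, 0.02, 0.4] x 3 
  shift [0.0, 0.0, 0.3] x 2
```

Request:
step_arm --dp '[[0, 0, 0.4], [0, 0, 0.4], [0, 0, 0.4], [0, 0, 0.3], [0, 0, 0.32]]' --angular '[[0, 0, 0], [0, 0, 0], [0, 0, 0], [0, 0, 0], [0, 0, 0]]' --grip '[50, 50, 50, 50, 50]'

```text
t: 2.65
eef_pos: [0.4344, 0.0346, 0.029]
orientation: [[-1.0, -0.002, 0.0], [-0.002, 1.0, -0.0], [-0.0, -0.0, -1.0]]
contact_force: [-0.6, -0.8, 0.2]
opening: 0.545
finger_force: 0.0
```

Request:
step_arm --dp '[[0, 0, 0], [0, 0, 0], [0, 0, 0], [0, 0, 0], [0, 0, 0]]' --angular '[[0, 0, 0], [0, 0, 0], [0, 0, 0], [0, 0, 0], [0, 0, 0]]' --grip '[10, 10, 10, 10, 10]'

```text
t: 3.28
eef_pos: [0.4348, 0.0345, 0.0302]
orientation: [[-1.0, -0.002, 0.001], [-0.002, 1.0, 0.0], [-0.001, 0.0, -1.0]]
contact_force: [-1.3, -0.1, 6.8]
opening: 0.233
finger_force: 40.0
```

Request:
step_arm --dp '[[0, 0, -0.2], [0, 0, -0.4], [0, 0, -0.4], [0, 0, -0.2], [0, 0, 0]]' --angular '[[0, 0, 0], [0, 0, 0], [0, 0, 0], [0, 0, 0], [0, 0, 0]]' --grip '[10, 10, 10, 10, 10]'

```text
t: 3.9
eef_pos: [0.4348, 0.0346, 0.0902]
orientation: [[-1.0, -0.002, 0.001], [-0.002, 1.0, 0.0], [-0.001, 0.0, -1.0]]
contact_force: [0.6, 0.2, -1.3]
opening: 0.235
finger_force: 40.0
```

```bash
python3 - <<'E'
from go import *
from m import *
I=snap('side','s1'); 
cv2.imwrite('pics/s1c.png',cv2.resize(cv2.imread('pics/s1.png')[180:340,240:440],None,fx=3,fy=3,interpolation=cv2.INTER_CUBIC))
g=lambda x,z,y=.078: tuple(hol(x,y,z))
# grasp +8 from origin: at home, TCP holder x = -48+8=-40 
plan((g(-.16,.085),54.5,7),(g(-.16,.062),54.5,2))
print(g(-.16,.06))
E
```

```text
t 3.95 at [0.4344 0.0345 0.0897] yaw 90.1 tilt [0.04 0.  ] open 21.5 F [-0.4  0.2 -0.2] q6 -86.0
  turn 0.83 x5
  shift [-0.41, -0.5, 0.01] x 7 
  shift [0.01, -0.01, 0.24] x 2 
(np.float64(0.4480282347226878), np.float64(-0.19158376990567882), np.float64(0.06))
```

View pics/s1c.png

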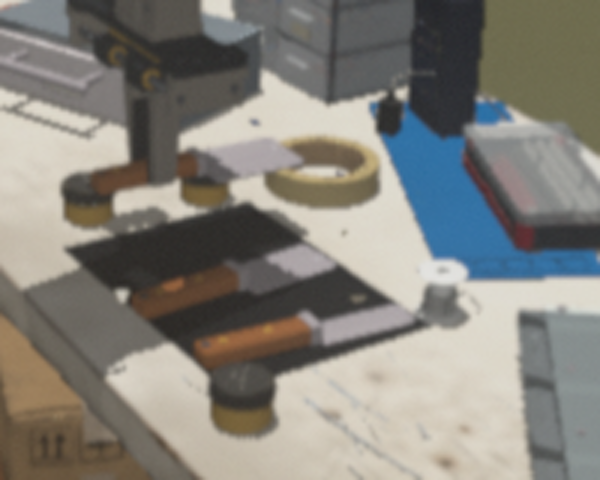

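The side crop shows the wide spatula held level by its handle at about (150,175), with the other two still on the mat. I'll carry it to the wide slot.

Request:
step_arm --dp '[[0, 0, 0], [0, 0, 0], [0, 0, 0], [0, 0, 0], [0, 0, 0]]' --angular '[[0, 0, 0.83], [0, 0, 0.83], [0, 0, 0.83], [0, 0, 0.83], [0, 0, 0.83]]' --grip '[10, 10, 10, 10, 10]'

```text
t: 4.58
eef_pos: [0.4337, 0.0345, 0.0887]
orientation: [[-0.811, 0.585, -0.002], [0.585, 0.811, -0.0], [0.001, -0.001, -1.0]]
contact_force: [0.2, -0.1, -1.1]
opening: 0.236
finger_force: 40.0
```

Request:
step_arm --dp '[[-0.41, -0.5, 0], [-0.41, -0.5, 0], [-0.41, -0.5, 0], [-0.41, -0.5, 0], [-0.41, -0.5, 0]]' --angular '[[0, 0, 0], [0, 0, 0], [0, 0, 0], [0, 0, 0], [0, 0, 0]]' --grip '[10, 10, 10, 10, 10]'

```text
t: 5.2
eef_pos: [0.4445, -0.1277, 0.0887]
orientation: [[-0.813, 0.582, -0.001], [0.582, 0.813, 0.0], [0.001, -0.0, -1.0]]
contact_force: [-0.2, 0.9, -0.9]
opening: 0.232
finger_force: 40.0
```

Request:
step_arm --dp '[[-0.41, -0.5, 0], [-0.41, -0.5, 0], [0, 0, 0.3], [0, 0, 0.25], [0, 0, 0]]' --angular '[[0, 0, 0], [0, 0, 0], [0, 0, 0], [0, 0, 0], [0, 0, 0]]' --grip '[10, 10, 10, 10, 10]'

```text
t: 5.82
eef_pos: [0.4479, -0.1899, 0.0604]
orientation: [[-0.814, 0.581, -0.003], [0.581, 0.814, 0.002], [0.004, -0.001, -1.0]]
contact_force: [0.1, 0.8, -0.4]
opening: 0.237
finger_force: 40.0
```

```bash
python3 - <<'E'
from go import *
from m import *
plan((hol(-.11,.078,.0605),54.5,2))
I=[]
for n,r in(('top',(385,190,100,75)),('side',(340,250,133,100))):
    snap(n,n+'2'); x,y,w,h=r;I.append(cv2.resize(cv2.imread(f'pics/{n}2.png')[y:y+h,x:x+w],(400,300),interpolation=cv2.INTER_CUBIC))
cv2.imwrite('pics/c3.png',np.hstack(I))
E
```

```text
t 5.83 at [ 0.4479 -0.1899  0.0604] yaw 54.48 tilt [-0.19  0.09] open 21.8 F [ 0.1  0.8 -0.4] q6 -78.0
  shift [-0.51, -0.01, 0.0] x 2
```

View pics/c3.png

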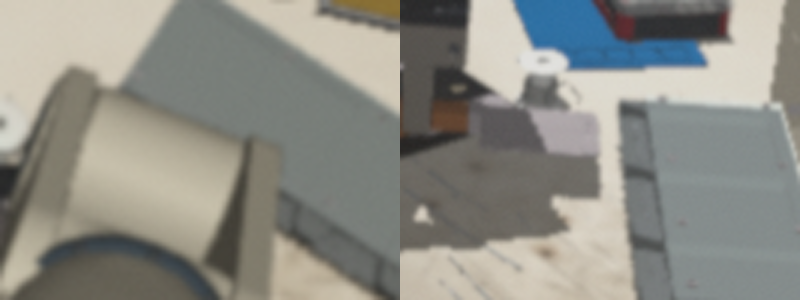

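```bash
python3 - <<'E'
from m import *
s=lambda a:[[(x-400)*133/400+340-.3,y/3+250-.3] for x,y in a]
def H(P): d=P[:,:2]-HO; return np.c_[d@HX,d@HN].round(4)
print('tip corners',H(plane('side',s([(597,113),(600,153)]),.035)))
print('ledge/slot marks',H(plane('side',s([(619,101),(624,168),(634,238)]),.03)))
E
```

```text
tip corners [[-0.0317  0.1101]
 [-0.0323  0.054 ]]
ledge/slot marks [[-0.0139  0.1393]
 [-0.016   0.0446]
 [-0.0148 -0.0411]]
```

Request:
step_arm --dp '[[-0.4, -0.02, 0], [-0.4, -0.02, 0], [-0.3, 0, 0]]' --angular '[[0, 0, 0], [0, 0, 0], [0, 0, 0]]' --grip '[10, 10, 10]'

```text
t: 6.3
eef_pos: [0.4939, -0.225, 0.0625]
orientation: [[-0.814, 0.581, 0.001], [0.581, 0.814, -0.0], [-0.001, 0.0, -1.0]]
contact_force: [1.2, 0.1, -1.0]
opening: 0.238
finger_force: 40.0
```

Request:
step_arm --dp '[[-0.3, 0, 0], [-0.3, 0, 0]]' --angular '[[0, 0, 0], [0, 0, 0]]' --grip '[10, 10]'

```text
t: 6.55
eef_pos: [0.5179, -0.2426, 0.0621]
orientation: [[-0.814, 0.581, -0.0], [0.581, 0.814, 0.0], [0.0, -0.0, -1.0]]
contact_force: [0.9, 0.5, -0.6]
opening: 0.234
finger_force: 40.0
```

```bash
python3 - <<'E'
from go import *
from m import *
plan((hol(-.04,.078,.0605),54.5,2))
E
```

```text
t 6.55 at [ 0.5179 -0.2426  0.0621] yaw 54.44 tilt [-0.01  0.  ] open 21.5 F [ 0.9  0.5 -0.6] q6 -80.0
  shift [-0.33, 0.01, 0.02] x 2
```

Request:
step_arm --dp '[[-0.3, 0, 0], [-0.2, 0, 0], [-0.1, 0, 0]]' --angular '[[0, 0, 0], [0, 0, 0], [0, 0, 0]]' --grip '[10, 10, 10]'

```text
t: 6.92
eef_pos: [0.5417, -0.2599, 0.0619]
orientation: [[-0.813, 0.582, -0.001], [0.582, 0.813, 0.001], [0.001, -0.0, -1.0]]
contact_force: [-8.3, 7.8, 1.3]
opening: 0.232
finger_force: 40.0
```

Request:
step_arm --dp '[[-0.06, 0, 0], [-0.06, 0, 0], [0, 0, 0]]' --angular '[[0, 0, 0], [0, 0, 0], [0, 0, 0]]' --grip '[10, 10, 10]'

```text
t: 7.3
eef_pos: [0.5419, -0.2604, 0.0607]
orientation: [[-0.813, 0.582, -0.01], [0.582, 0.813, 0.006], [0.011, -0.001, -1.0]]
contact_force: [-11.2, 9.1, 4.4]
opening: 0.235
finger_force: 40.0
```

```bash
python3 - <<'E'
from go import *
from m import *
plan((hol(-.04,.078,.0605),54.5,2))
I=cv2.imread('pics/s1.png'); snap('side','s3')
cv2.imwrite('pics/c4.png',cv2.resize(cv2.imread('pics/s3.png')[260:380,380:500],None,fx=4,fy=4,interpolation=cv2.INTER_CUBIC))
E
```

```text
t 7.3 at [ 0.5419 -0.2604  0.0607] yaw 54.42 tilt [-0.55  0.32] open 21.6 F [-11.2   9.1   4.4] q6 -80.0
  shift [-0.04, 0.01, 0.0] x 2
```

View pics/c4.png

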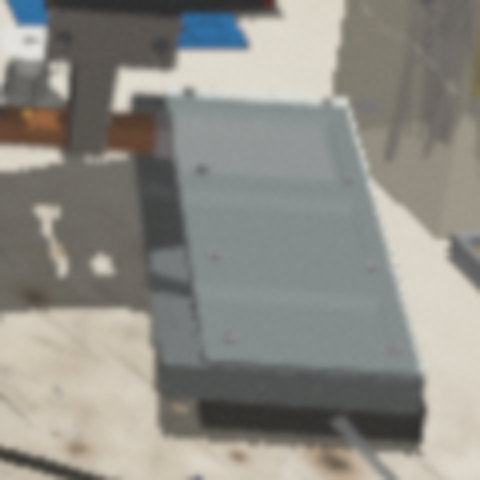

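The crop shows the wide handle's ferrule against the cover edge at (172,130), with the blade under the cover. The contact force is about 14 N along the slot, so it is home. I'll release it and go for the medium one.

Request:
step_arm --dp '[[0, 0, 0], [0, 0, 0], [0, 0, 0], [0, 0, 0]]' --angular '[[0, 0, 0], [0, 0, 0], [0, 0, 0], [0, 0, 0]]' --grip '[36, 45, 45, 45]'

```text
t: 7.85
eef_pos: [0.5468, -0.2635, 0.0622]
orientation: [[-0.813, 0.582, 0.0], [0.582, 0.813, -0.0], [-0.0, 0.0, -1.0]]
contact_force: [-0.1, -0.1, -0.3]
opening: 0.491
finger_force: 0.0
```

Request:
step_arm --dp '[[0, 0, -0.2], [0, 0, -0.4], [0, 0, -0.6], [0, 0, -0.6]]' --angular '[[0, 0, 0], [0, 0, 0], [0, 0, 0], [0, 0, 0]]' --grip '[45, 45, 45, 45]'

```text
t: 8.35
eef_pos: [0.5468, -0.2635, 0.1545]
orientation: [[-0.813, 0.582, 0.001], [0.582, 0.813, -0.001], [-0.001, 0.0, -1.0]]
contact_force: [0.7, 0.3, -0.2]
opening: 0.491
finger_force: 0.0
```

```bash
python3 - <<'E'
from go import *
from m import *
im=snap('top','t4')
for s in spat(im):print('sp',s)
for s in jars(im):print('jar',s)
plan((( .4245,-.0555,.11),96.1,8),((.4245,-.0555,.0295),96.1,3))
E
```

```text
jar (863.853759765625, -326.23248291015625, 28.9525146484375, array([ 863.19876309, -326.45210703]), np.float64(0.5920026659356208))
jar (515.6215209960938, 101.01715087890625, 21.896085739135742, array([515.09681695, 101.65214386]), np.float64(1.834416897768203))
jar (440.1266784667969, -594.6276245117188, 19.916423797607422, array([ 439.39805962, -593.82342866]), np.float64(1.3080218951913944))
t 8.4 at [ 0.5488 -0.2644  0.1586] yaw 54.43 tilt [ 0.34 -0.16] open 44.9 F [ 0.7 -0.7  3.8] q6 -80.0
  turn -0.97 x5
  shift [0.25, 0.55, 0.12] x 8 
  shift [0.01, 0.01, 0.54] x 3
```

Request:
step_arm --dp '[[0, 0, 0], [0, 0, 0], [0, 0, 0], [0, 0, 0], [0, 0, 0]]' --angular '[[0, 0, -0.97], [0, 0, -0.97], [0, 0, -0.97], [0, 0, -0.97], [0, 0, -0.97]]' --grip '[50, 50, 50, 50, 50]'

```text
t: 9.02
eef_pos: [0.5469, -0.2635, 0.1534]
orientation: [[-0.994, -0.111, 0.001], [-0.111, 0.994, -0.001], [-0.001, -0.001, -1.0]]
contact_force: [-0.1, 0.7, 0.5]
opening: 0.545
finger_force: 0.0
```

Request:
step_arm --dp '[[0.25, 0.55, 0], [0.25, 0.55, 0], [0.25, 0.55, 0], [0.25, 0.55, 0], [0.25, 0.55, 0.2]]' --angular '[[0, 0, 0], [0, 0, 0], [0, 0, 0], [0, 0, 0], [0, 0, 0]]' --grip '[50, 50, 50, 50, 50]'

```text
t: 9.65
eef_pos: [0.4702, -0.1328, 0.1437]
orientation: [[-0.994, -0.106, 0.003], [-0.106, 0.994, -0.001], [-0.003, -0.001, -1.0]]
contact_force: [0.3, -0.0, -0.3]
opening: 0.547
finger_force: 0.0
```

Request:
step_arm --dp '[[0.25, 0.55, 0.2], [0.25, 0.55, 0.2], [0.25, 0.55, 0.2], [0, 0, 0]]' --angular '[[0, 0, 0], [0, 0, 0], [0, 0, 0], [0, 0, 0]]' --grip '[50, 50, 50, 50]'

```text
t: 10.15
eef_pos: [0.4226, -0.0542, 0.1124]
orientation: [[-0.994, -0.108, -0.001], [-0.108, 0.994, 0.0], [0.001, 0.0, -1.0]]
contact_force: [0.3, -0.1, 0.5]
opening: 0.54
finger_force: 0.0
```

```bash
cat >> m.py <<'E'
def sidewood(im,y0=230,y1=330,x0=250,x1=400):
    h=cv2.cvtColor(up(im),cv2.COLOR_RGB2HSV).astype(int); m=(h[...,0]>4)&(h[...,0]<18)&(h[...,1]>130); 
    m[:4*y0]=0;m[4*y1:]=0;m[:,:4*x0]=0;m[:,4*x1:]=0
    return [(px(c).round(1).tolist(),int(a)) for b,a,c in blobs(m,800,20000)]
E
python3 - <<'E'
from go import *
from m import *
print(sidewood(cv2.imread('pics/s0.png')[:,:,::-1].copy()))
print(sidewood(snap('side','s5')))
plan(((.4245,-.0555,.0295),96.1,3))
E
```

```text
[([288.8, 258.2], 1537), ([301.9, 274.8], 2296), ([323.6, 292.0], 2697)]
[([389.1, 291.9], 887)]
t 10.2 at [ 0.4241 -0.055   0.1129] yaw 96.21 tilt [ 0.06 -0.02] open 50.1 F [ 0.9 -0.   0.3] q6 -104.0
  shift [0.0, 0.0, 0.56] x 3
```

```bash
python3 - <<'E'
import cv2
cv2.imwrite('pics/c5.png',cv2.resize(cv2.imread('pics/s5.png')[210:360,240:440],None,fx=3,fy=3,interpolation=cv2.INTER_CUBIC))
E
```

```text
(no output)
```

View pics/c5.png

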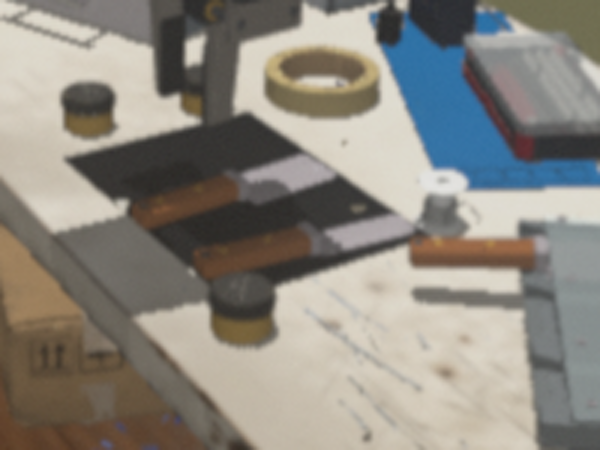

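The wide spatula is home with its ferrule at the cover (540,250). The medium (190,200) and narrow (255,248) spatulas have not moved, they are only in shadow. I'll grasp the medium one.

Request:
step_arm --dp '[[0, 0, 0.5], [0, 0, 0.5], [0, 0, 0.4], [0, 0, 0.27], [0, 0, 0]]' --angular '[[0, 0, 0], [0, 0, 0], [0, 0, 0], [0, 0, 0], [0, 0, 0]]' --grip '[50, 50, 50, 50, 50]'

```text
t: 10.82
eef_pos: [0.4244, -0.0558, 0.0284]
orientation: [[-0.994, -0.106, 0.0], [-0.106, 0.994, -0.0], [-0.0, -0.0, -1.0]]
contact_force: [0.2, 0.0, -0.3]
opening: 0.544
finger_force: 0.0
```

Request:
step_arm --dp '[[0, 0, 0], [0, 0, 0], [0, 0, 0], [0, 0, 0], [0, 0, 0]]' --angular '[[0, 0, 0], [0, 0, 0], [0, 0, 0], [0, 0, 0], [0, 0, 0]]' --grip '[10, 10, 10, 10, 10]'

```text
t: 11.45
eef_pos: [0.424, -0.0552, 0.0289]
orientation: [[-0.994, -0.107, 0.001], [-0.107, 0.994, -0.0], [-0.001, -0.0, -1.0]]
contact_force: [-1.4, -0.0, 6.1]
opening: 0.233
finger_force: 40.0
```

Request:
step_arm --dp '[[0, 0, -0.2], [0, 0, -0.4], [0, 0, -0.4], [0, 0, -0.2], [0, 0, 0]]' --angular '[[0, 0, 0], [0, 0, 0], [0, 0, 0], [0, 0, 0], [0, 0, 0]]' --grip '[10, 10, 10, 10, 10]'

```text
t: 12.08
eef_pos: [0.4241, -0.0553, 0.0892]
orientation: [[-0.994, -0.107, 0.001], [-0.107, 0.994, -0.0], [-0.001, -0.0, -1.0]]
contact_force: [-0.2, 0.2, -1.2]
opening: 0.236
finger_force: 40.0
```

```bash
python3 - <<'E'
from go import *
from m import *
plan((hol(-.16,0,.09),54.5,6),(hol(-.16,0,.0615),54.5,2))
E
```

```text
t 12.07 at [ 0.4241 -0.0553  0.0892] yaw 96.12 tilt [ 0.08 -0.01] open 21.7 F [-0.2  0.2 -1.2] q6 -104.0
  turn 0.97 x5
  shift [-0.33, -0.58, 0.0] x 6 
  shift [0.0, -0.01, 0.28] x 2
```

Request:
step_arm --dp '[[0, 0, 0], [0, 0, 0], [0, 0, 0], [0, 0, 0], [0, 0, 0]]' --angular '[[0, 0, 0.97], [0, 0, 0.97], [0, 0, 0.97], [0, 0, 0.97], [0, 0, 0.97]]' --grip '[10, 10, 10, 10, 10]'

```text
t: 12.7
eef_pos: [0.4231, -0.0551, 0.0878]
orientation: [[-0.811, 0.586, -0.001], [0.586, 0.811, 0.0], [0.001, -0.001, -1.0]]
contact_force: [-0.3, 0.1, -1.7]
opening: 0.234
finger_force: 40.0
```

Request:
step_arm --dp '[[-0.33, -0.58, 0], [-0.33, -0.58, 0], [-0.33, -0.58, 0], [-0.33, -0.58, 0], [-0.33, -0.58, 0]]' --angular '[[0, 0, 0], [0, 0, 0], [0, 0, 0], [0, 0, 0], [0, 0, 0]]' --grip '[10, 10, 10, 10, 10]'

```text
t: 13.32
eef_pos: [0.4058, -0.222, 0.0878]
orientation: [[-0.813, 0.582, -0.001], [0.582, 0.813, 0.001], [0.001, -0.0, -1.0]]
contact_force: [0.7, 0.1, -0.2]
opening: 0.238
finger_force: 40.0
```

Request:
step_arm --dp '[[-0.33, -0.58, 0], [0, 0, 0.3], [0, 0, 0.25], [0, 0, 0]]' --angular '[[0, 0, 0], [0, 0, 0], [0, 0, 0], [0, 0, 0]]' --grip '[10, 10, 10, 10]'

```text
t: 13.82
eef_pos: [0.4022, -0.253, 0.0597]
orientation: [[-0.814, 0.581, -0.002], [0.581, 0.814, 0.002], [0.003, -0.0, -1.0]]
contact_force: [-0.2, -0.4, -0.5]
opening: 0.235
finger_force: 40.0
```

```bash
python3 - <<'E'
from go import *
from m import *
plan((hol(-.11,0,.0615),54.5,2))
snap('side','s6'); cv2.imwrite('pics/c6.png',cv2.resize(cv2.imread('pics/s6.png')[260:360,360:480],None,fx=4,fy=4,interpolation=cv2.INTER_CUBIC))
E
```

```text
t 13.82 at [ 0.4022 -0.253   0.0597] yaw 54.48 tilt [-0.14  0.09] open 21.7 F [-0.2 -0.4 -0.5] q6 -87.0
  shift [-0.52, -0.01, -0.02] x 2
```

View pics/c6.png

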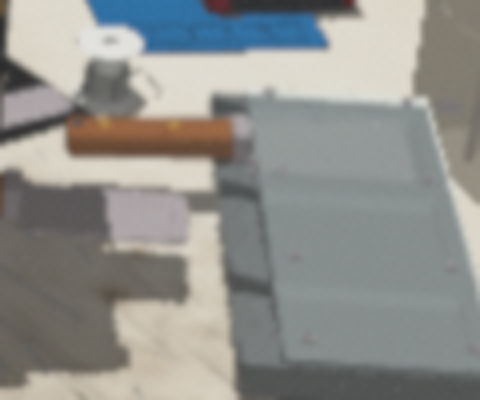

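The medium blade is clear of the mat with its tip edge at (187,193)-(189,242), lined up with the middle slot mouth between the flares at y≈190 and 285. I'll check this numerically and see whether the offset matters.

```bash
python3 - <<'E'
from m import *
s=lambda a:[[x/4+360-.4,y/4+260-.4] for x,y in a]
def H(P): d=P[:,:2]-HO; return np.c_[d@HX,d@HN].round(4)
print('tip',H(plane('side',s([(187,193),(189,242)]),.0345)))
print('wide handle edges at cover (top z .046)',H(plane('side',s([(232,120)]),.046)),H(plane('side',s([(232,158)]),.031)))
print('wedges z.038',H(plane('side',s([(222,183),(230,275)]),.038)))
E
```

```text
tip [[-0.0333  0.0265]
 [-0.0345 -0.0192]]
wide handle edges at cover (top z .046) [[-0.008   0.0842]] [[-0.0074  0.0706]]
wedges z.038 [[-0.0156  0.0328]
 [-0.017  -0.0512]]
```

Request:
step_arm --dp '[[-0.4, -0.02, -0.02], [-0.4, -0.02, -0.01], [-0.3, 0, 0]]' --angular '[[0, 0, 0], [0, 0, 0], [0, 0, 0]]' --grip '[10, 10, 10]'

```text
t: 14.25
eef_pos: [0.4473, -0.2877, 0.0627]
orientation: [[-0.814, 0.581, -0.0], [0.581, 0.814, 0.0], [0.0, 0.0, -1.0]]
contact_force: [-0.5, -0.5, -1.8]
opening: 0.235
finger_force: 40.0
```

Request:
step_arm --dp '[[-0.3, 0, 0], [-0.3, 0, 0]]' --angular '[[0, 0, 0], [0, 0, 0]]' --grip '[10, 10]'

```text
t: 14.5
eef_pos: [0.4716, -0.3056, 0.0626]
orientation: [[-0.814, 0.581, -0.0], [0.581, 0.814, 0.0], [0.0, -0.0, -1.0]]
contact_force: [0.5, -0.5, -0.4]
opening: 0.237
finger_force: 40.0
```

Request:
step_arm --dp '[[-0.3, 0, 0], [-0.2, 0, 0], [-0.1, 0, 0]]' --angular '[[0, 0, 0], [0, 0, 0], [0, 0, 0]]' --grip '[10, 10, 10]'

```text
t: 14.88
eef_pos: [0.4958, -0.3232, 0.0625]
orientation: [[-0.813, 0.582, -0.0], [0.582, 0.813, 0.0], [0.0, 0.0, -1.0]]
contact_force: [0.1, 0.1, -0.6]
opening: 0.231
finger_force: 40.0
```

```bash
python3 - <<'E'
from go import *
from m import *
plan((hol(-.044,0,.0615),54.5,2))
E
```

```text
t 14.88 at [ 0.4958 -0.3232  0.0625] yaw 54.43 tilt [-0.  0.] open 21.2 F [ 0.1  0.1 -0.6] q6 -88.0
  shift [-0.01, 0.01, 0.01] x 2
```

Request:
step_arm --dp '[[-0.06, 0, 0], [-0.06, 0, 0], [-0.06, 0, 0], [0, 0, 0]]' --angular '[[0, 0, 0], [0, 0, 0], [0, 0, 0], [0, 0, 0]]' --grip '[10, 10, 10, 10]'

```text
t: 15.38
eef_pos: [0.4975, -0.3245, 0.0611]
orientation: [[-0.813, 0.582, -0.01], [0.582, 0.813, 0.007], [0.013, -0.0, -1.0]]
contact_force: [-13.3, 9.9, 6.3]
opening: 0.237
finger_force: 40.0
```

Request:
step_arm --dp '[[0, 0, 0], [0, 0, 0], [0, 0, 0], [0, 0, 0]]' --angular '[[0, 0, 0], [0, 0, 0], [0, 0, 0], [0, 0, 0]]' --grip '[36, 45, 45, 45]'

```text
t: 15.88
eef_pos: [0.503, -0.3283, 0.0627]
orientation: [[-0.813, 0.582, 0.0], [0.582, 0.813, -0.0], [-0.001, -0.0, -1.0]]
contact_force: [-0.2, 0.0, -0.2]
opening: 0.492
finger_force: 0.0
```

Request:
step_arm --dp '[[0, 0, -0.2], [0, 0, -0.4], [0, 0, -0.6], [0, 0, -0.6]]' --angular '[[0, 0, 0], [0, 0, 0], [0, 0, 0], [0, 0, 0]]' --grip '[45, 45, 45, 45]'

```text
t: 16.38
eef_pos: [0.5028, -0.3281, 0.1541]
orientation: [[-0.813, 0.582, 0.0], [0.582, 0.813, -0.0], [-0.0, 0.0, -1.0]]
contact_force: [0.3, -0.0, -0.0]
opening: 0.49
finger_force: 0.0
```

```bash
python3 - <<'E'
from go import *
from m import *
im=snap('top','t7')
for s in spat(im):print('sp',s)
plan((( .430,-.1465,.11),87.7,6),((.430,-.1465,.0295),87.7,3))
snap('side','s7'); cv2.imwrite('pics/c7.png',cv2.resize(cv2.imread('pics/s7.png')[240:380,240:480],None,fx=3.3,fy=3.3,interpolation=cv2.INTER_CUBIC))
E
```

```text
sp (535.9104614257812, -258.7335205078125, np.float32(-34.862972), [18.980497360229492, 89.09553527832031])
t 16.43 at [ 0.5045 -0.3293  0.1581] yaw 54.43 tilt [ 0.27 -0.18] open 45.4 F [ 1.7 -1.   2.8] q6 -88.0
  turn -0.97 x4
  shift [0.27, 0.6, 0.16] x 6 
  shift [0.01, 0.0, 0.54] x 3
```

View pics/c7.png

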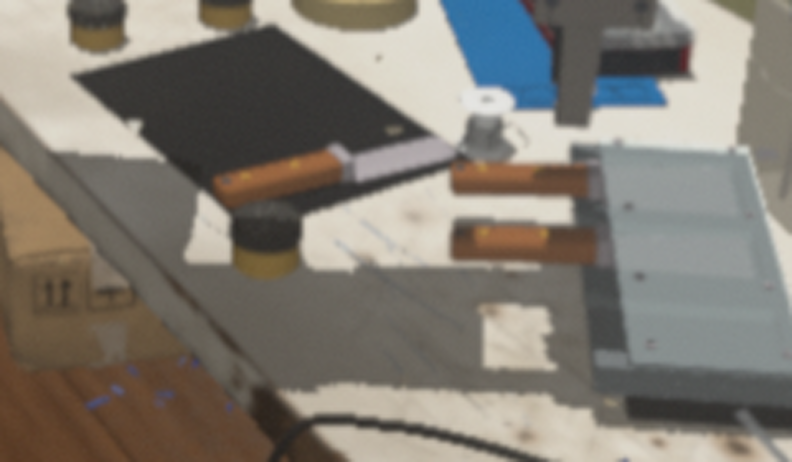

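Both the wide and medium spatulas are home at the cover (600,180) and (605,243). The narrow one still lies at (280,175) in the crop, as before.

Request:
step_arm --dp '[[0, 0, 0], [0, 0, 0], [0, 0, 0], [0, 0, 0]]' --angular '[[0, 0, -0.97], [0, 0, -0.97], [0, 0, -0.97], [0, 0, -0.97]]' --grip '[50, 50, 50, 50]'

```text
t: 16.98
eef_pos: [0.5024, -0.3279, 0.152]
orientation: [[-0.999, 0.034, -0.001], [0.034, 0.999, 0.0], [0.001, 0.0, -1.0]]
contact_force: [-0.5, 0.3, -0.5]
opening: 0.544
finger_force: 0.0
```

Request:
step_arm --dp '[[0.27, 0.6, 0], [0.27, 0.6, 0], [0.27, 0.6, 0], [0.27, 0.6, 0.2], [0.27, 0.6, 0.3]]' --angular '[[0, 0, 0], [0, 0, 0], [0, 0, 0], [0, 0, 0], [0, 0, 0]]' --grip '[50, 50, 50, 50, 50]'

```text
t: 17.6
eef_pos: [0.4407, -0.1747, 0.1273]
orientation: [[-0.999, 0.039, 0.001], [0.039, 0.999, -0.0], [-0.001, -0.0, -1.0]]
contact_force: [0.2, 0.5, -0.7]
opening: 0.544
finger_force: 0.0
```

Request:
step_arm --dp '[[0.27, 0.6, 0.3], [0, 0, 0.2], [0, 0, 0]]' --angular '[[0, 0, 0], [0, 0, 0], [0, 0, 0]]' --grip '[50, 50, 50]'

```text
t: 17.98
eef_pos: [0.4289, -0.1453, 0.1021]
orientation: [[-0.999, 0.038, -0.001], [0.038, 0.999, 0.0], [0.001, -0.0, -1.0]]
contact_force: [-0.3, -0.1, -0.0]
opening: 0.546
finger_force: 0.0
```

```bash
python3 - <<'E'
from go import *
plan(((.430,-.1465,.0285),87.7,3))
E
```

```text
t 17.98 at [ 0.4289 -0.1453  0.1021] yaw 87.81 tilt [-0.03  0.  ] open 50.3 F [-0.3 -0.1 -0. ] q6 -107.0
  shift [-0.01, -0.01, 0.49] x 3
```

Request:
step_arm --dp '[[-0.01, -0.01, 0.5], [-0.01, -0.01, 0.5], [0, 0, 0.3], [0, 0, 0.17], [0, 0, 0]]' --angular '[[0, 0, 0], [0, 0, 0], [0, 0, 0], [0, 0, 0], [0, 0, 0]]' --grip '[50, 50, 50, 50, 50]'

```text
t: 18.6
eef_pos: [0.4298, -0.1463, 0.0289]
orientation: [[-0.999, 0.039, -0.0], [0.039, 0.999, 0.0], [0.0, 0.0, -1.0]]
contact_force: [-0.8, -0.5, 0.3]
opening: 0.547
finger_force: 0.0
```

Request:
step_arm --dp '[[0, 0, 0], [0, 0, 0], [0, 0, 0], [0, 0, 0], [0, 0, 0]]' --angular '[[0, 0, 0], [0, 0, 0], [0, 0, 0], [0, 0, 0], [0, 0, 0]]' --grip '[10, 10, 10, 10, 10]'

```text
t: 19.23
eef_pos: [0.43, -0.1462, 0.0295]
orientation: [[-0.999, 0.039, 0.001], [0.039, 0.999, -0.0], [-0.001, -0.0, -1.0]]
contact_force: [-1.0, 0.0, 6.3]
opening: 0.234
finger_force: 40.0
```

Request:
step_arm --dp '[[0, 0, -0.2], [0, 0, -0.4], [0, 0, -0.4], [0, 0, -0.2], [0, 0, 0]]' --angular '[[0, 0, 0], [0, 0, 0], [0, 0, 0], [0, 0, 0], [0, 0, 0]]' --grip '[10, 10, 10, 10, 10]'

```text
t: 19.85
eef_pos: [0.4301, -0.1463, 0.0897]
orientation: [[-0.999, 0.039, 0.001], [0.039, 0.999, -0.0], [-0.001, -0.0, -1.0]]
contact_force: [-0.1, -0.1, -0.7]
opening: 0.231
finger_force: 40.0
```

```bash
python3 - <<'E'
from go import *
from m import *
plan((hol(-.16,-.078,.09),54.5,5),(hol(-.16,-.078,.062),54.5,2))
E
```

```text
t 19.85 at [ 0.4301 -0.1463  0.0897] yaw 87.78 tilt [ 0.07 -0.03] open 21.2 F [-0.1 -0.1 -0.7] q6 -107.0
  turn 0.97 x4
  shift [-0.16, -0.73, 0.0] x 5 
  shift [-0.01, 0.0, 0.28] x 2
```

Request:
step_arm --dp '[[0, 0, 0], [0, 0, 0], [0, 0, 0], [0, 0, 0]]' --angular '[[0, 0, 0.97], [0, 0, 0.97], [0, 0, 0.97], [0, 0, 0.97]]' --grip '[10, 10, 10, 10]'

```text
t: 20.35
eef_pos: [0.4291, -0.1459, 0.0883]
orientation: [[-0.811, 0.586, -0.001], [0.586, 0.811, 0.0], [0.001, -0.0, -1.0]]
contact_force: [-0.2, -0.6, -0.7]
opening: 0.234
finger_force: 40.0
```

Request:
step_arm --dp '[[-0.16, -0.73, 0], [-0.16, -0.73, 0], [-0.16, -0.73, 0], [-0.16, -0.73, 0], [-0.16, -0.73, 0]]' --angular '[[0, 0, 0], [0, 0, 0], [0, 0, 0], [0, 0, 0], [0, 0, 0]]' --grip '[10, 10, 10, 10, 10]'

```text
t: 20.98
eef_pos: [0.3551, -0.3186, 0.0883]
orientation: [[-0.813, 0.582, -0.001], [0.582, 0.813, 0.001], [0.001, 0.0, -1.0]]
contact_force: [0.8, -0.0, -0.7]
opening: 0.235
finger_force: 40.0
```

Request:
step_arm --dp '[[-0.01, 0, 0.3], [0, 0, 0.24], [0, 0, 0]]' --angular '[[0, 0, 0], [0, 0, 0], [0, 0, 0]]' --grip '[10, 10, 10]'

```text
t: 21.35
eef_pos: [0.3558, -0.3164, 0.0605]
orientation: [[-0.814, 0.581, -0.003], [0.581, 0.814, 0.002], [0.003, 0.0, -1.0]]
contact_force: [0.5, -0.2, 0.2]
opening: 0.237
finger_force: 40.0
```

```bash
python3 - <<'E'
from go import *
from m import *
plan((hol(-.11,-.078,.062),54.5,2))
E
```

```text
t 21.35 at [ 0.3558 -0.3164  0.0605] yaw 54.48 tilt [-0.14  0.14] open 21.8 F [ 0.5 -0.2  0.2] q6 -96.0
  shift [-0.53, -0.01, -0.01] x 2
```

Request:
step_arm --dp '[[-0.4, -0.02, -0.02], [-0.4, -0.02, 0], [-0.3, 0, 0]]' --angular '[[0, 0, 0], [0, 0, 0], [0, 0, 0]]' --grip '[10, 10, 10]'

```text
t: 21.72
eef_pos: [0.4012, -0.3515, 0.0632]
orientation: [[-0.814, 0.581, 0.0], [0.581, 0.814, 0.0], [-0.0, 0.0, -1.0]]
contact_force: [-0.9, -0.2, -0.5]
opening: 0.239
finger_force: 40.0
```

Request:
step_arm --dp '[[-0.3, 0, 0], [-0.3, 0, 0]]' --angular '[[0, 0, 0], [0, 0, 0]]' --grip '[10, 10]'

```text
t: 21.98
eef_pos: [0.4252, -0.3693, 0.0631]
orientation: [[-0.814, 0.581, -0.0], [0.581, 0.814, 0.0], [0.0, 0.0, -1.0]]
contact_force: [-0.9, -0.7, -1.8]
opening: 0.237
finger_force: 40.0
```

Request:
step_arm --dp '[[-0.3, 0, 0], [-0.2, 0, 0], [-0.1, 0, 0]]' --angular '[[0, 0, 0], [0, 0, 0], [0, 0, 0]]' --grip '[10, 10, 10]'

```text
t: 22.35
eef_pos: [0.4493, -0.387, 0.063]
orientation: [[-0.813, 0.582, -0.0], [0.582, 0.813, 0.0], [0.0, 0.0, -1.0]]
contact_force: [-0.4, 0.3, -0.7]
opening: 0.237
finger_force: 40.0
```

Request:
step_arm --dp '[[-0.06, 0, 0], [-0.06, 0, 0], [0, 0, 0]]' --angular '[[0, 0, 0], [0, 0, 0], [0, 0, 0]]' --grip '[10, 10, 10]'

```text
t: 22.72
eef_pos: [0.4512, -0.3882, 0.0623]
orientation: [[-0.813, 0.582, -0.005], [0.582, 0.813, 0.004], [0.006, 0.0, -1.0]]
contact_force: [-6.1, 5.4, 1.7]
opening: 0.233
finger_force: 40.0
```

```bash
python3 - <<'E'
from go import *
from m import *
plan((hol(-.044,-.078,.062),54.5,2))
E
```

```text
t 22.73 at [ 0.4512 -0.3882  0.0623] yaw 54.43 tilt [-0.29  0.22] open 21.4 F [-6.1  5.4  1.7] q6 -95.0
  shift [0.01, 0.02, 0.0] x 2
```

Request:
step_arm --dp '[[-0.06, 0, 0], [0, 0, 0]]' --angular '[[0, 0, 0], [0, 0, 0]]' --grip '[10, 10]'

```text
t: 22.98
eef_pos: [0.4515, -0.3884, 0.0617]
orientation: [[-0.813, 0.582, -0.009], [0.582, 0.813, 0.007], [0.012, 0.0, -1.0]]
contact_force: [-14.3, 8.3, 4.2]
opening: 0.233
finger_force: 40.0
```

Request:
step_arm --dp '[[0, 0, 0], [0, 0, 0], [0, 0, 0], [0, 0, 0]]' --angular '[[0, 0, 0], [0, 0, 0], [0, 0, 0], [0, 0, 0]]' --grip '[36, 45, 45, 45]'

```text
t: 23.48
eef_pos: [0.4565, -0.3921, 0.0632]
orientation: [[-0.813, 0.582, 0.0], [0.582, 0.813, -0.0], [-0.001, -0.0, -1.0]]
contact_force: [0.6, 0.6, 0.2]
opening: 0.491
finger_force: 0.0
```

Request:
step_arm --dp '[[0, 0, -0.2], [0, 0, -0.4], [0, 0, -0.6], [0, 0, -0.6], [0, 0, 0]]' --angular '[[0, 0, 0], [0, 0, 0], [0, 0, 0], [0, 0, 0], [0, 0, 0]]' --grip '[45, 45, 45, 45, 45]'

```text
t: 24.1
eef_pos: [0.4577, -0.3932, 0.1569]
orientation: [[-0.813, 0.582, 0.004], [0.582, 0.813, -0.004], [-0.006, -0.001, -1.0]]
contact_force: [0.6, 0.2, 0.2]
opening: 0.489
finger_force: 0.0
```

```bash
python3 - <<'E'
from go import *
from m import *
im=snap('top','t8'); plan()
for s in jars(im):print('jar',s[:3])
snap('side','s8')
a=cv2.resize(cv2.imread('pics/s8.png')[230:350,240:480],(760,380),interpolation=cv2.INTER_CUBIC)[:300]
b=cv2.resize(cv2.imread('pics/t8.png')[180:310,140:310],(392,300),interpolation=cv2.INTER_CUBIC)
c=cv2.resize(cv2.imread('pics/t8.png')[240:280,180:250],(400,229),interpolation=cv2.INTER_CUBIC)
o=np.zeros((600,800,3),np.uint8);o[:300,:760]=a;o[300:,:392]=b;o[300:529,400:]=c
cv2.imwrite('pics/c8.png',o)
E
```

```text
t 24.15 at [ 0.457  -0.3925  0.1551] yaw 54.43 tilt [ 0.15 -0.13] open 45.3 F [0.1 1.5 0.2] q6 -95.0
jar (863.8593139648438, -326.23681640625, 28.880773544311523)
jar (515.46826171875, 101.16610717773438, 21.78611183166504)
jar (410.5888977050781, 112.43952178955078, 21.505826950073242)
```

View pics/c8.png

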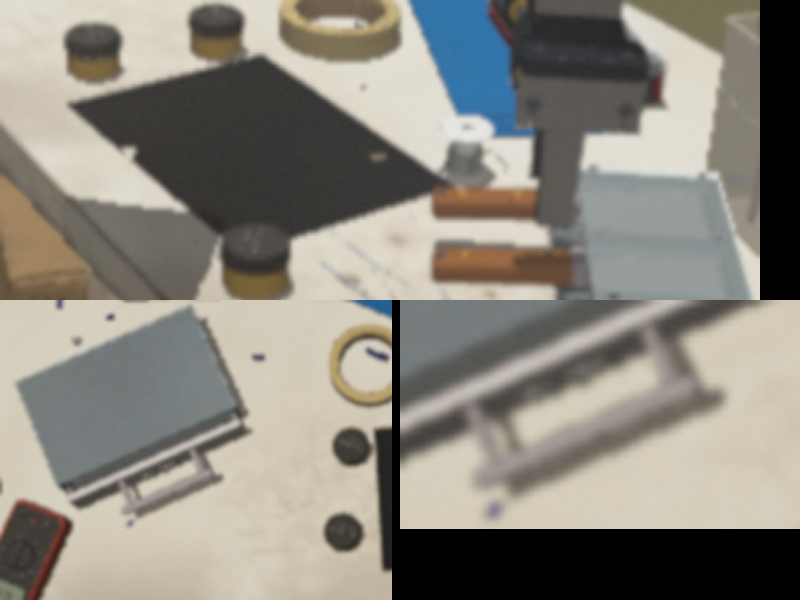

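The narrow spatula's crop is cut off below, but its force pattern matched the other two. The bar's axis runs from (480,478) to (692,388) in this composite, and the jars are at (350,447) and (343,532). I'll measure the bar.

```bash
python3 - <<'E'
from go import *
from m import *
b=plane('top',[[(x-400)*70/400+180-.4,(y-300)*40/229+240-.4] for x,y in((480,478),(692,388))],.049)
print(b.round(4)); d=b[:,:2]-UO; print('unit frame',np.c_[d@UX,d@UN].round(4))
m=b.mean(0);print(m)
# is narrow handle seen in s8?
print(sidewood(cv2.imread('pics/s8.png')[:,:,::-1].copy(),270,380,330,480))
for x in(-.096,0): print(proj('side',[hol(x,-.078,.04)]),proj('side',[hol(x,0,.04)]))
plan((uni(-.06,0,.16),23.6,18),(np.r_[m[:2],.10],23.6,2))
E
```

```text
[[0.4385 0.3746 0.049 ]
 [0.4812 0.272  0.049 ]]
unit frame [[-0.0507  0.06  ]
 [-0.0527 -0.0512]]
[0.45986183 0.323323   0.049     ]
[([393.2, 292.3], 1887), ([390.8, 312.0], 2042), ([395.9, 334.8], 2230)]
[[375.36154594 332.44961137]] [[375.40402959 310.28206621]]
[[427.41853029 336.16183529]] [[424.20037543 313.66891917]]
t 24.2 at [ 0.4563 -0.392   0.1538] yaw 54.43 tilt [ 0.05 -0.05] open 45.1 F [-0.3 -0.2  0.3] q6 -95.0
  turn 0.90 x4
  shift [0.72, 0.31, -0.01] x 18 
  shift [0.06, 0.11, 0.63] x 2
```

Request:
step_arm --dp '[[0, 0, 0], [0, 0, 0], [0, 0, 0], [0, 0, 0]]' --angular '[[0, 0, 0.9], [0, 0, 0.9], [0, 0, 0.9], [0, 0, 0.9]]' --grip '[28, 28, 28, 28]'

```text
t: 24.7
eef_pos: [0.4556, -0.3913, 0.1519]
orientation: [[-0.395, 0.919, -0.002], [0.919, 0.395, 0.001], [0.002, -0.001, -1.0]]
contact_force: [-0.7, -0.1, -0.0]
opening: 0.303
finger_force: 0.0
```

Request:
step_arm --dp '[[0.72, 0.31, 0], [0.72, 0.31, 0], [0.72, 0.31, 0], [0.72, 0.31, 0], [0.72, 0.31, 0]]' --angular '[[0, 0, 0], [0, 0, 0], [0, 0, 0], [0, 0, 0], [0, 0, 0]]' --grip '[28, 28, 28, 28, 28]'

```text
t: 25.32
eef_pos: [0.4547, -0.1944, 0.1522]
orientation: [[-0.398, 0.917, -0.002], [0.917, 0.398, 0.001], [0.001, -0.001, -1.0]]
contact_force: [0.1, 0.4, 0.6]
opening: 0.303
finger_force: 0.0
```

Request:
step_arm --dp '[[0.72, 0.31, 0], [0.72, 0.31, 0], [0.72, 0.31, 0], [0.72, 0.31, 0], [0.72, 0.31, 0]]' --angular '[[0, 0, 0], [0, 0, 0], [0, 0, 0], [0, 0, 0], [0, 0, 0]]' --grip '[28, 28, 28, 28, 28]'

```text
t: 25.95
eef_pos: [0.454, 0.0013, 0.1523]
orientation: [[-0.398, 0.917, -0.002], [0.917, 0.398, -0.0], [0.001, -0.001, -1.0]]
contact_force: [-0.1, 0.1, -0.9]
opening: 0.302
finger_force: 0.0
```

Request:
step_arm --dp '[[0.72, 0.31, 0], [0.72, 0.31, 0], [0.72, 0.31, 0], [0.72, 0.31, 0], [0.72, 0.31, 0]]' --angular '[[0, 0, 0], [0, 0, 0], [0, 0, 0], [0, 0, 0], [0, 0, 0]]' --grip '[28, 28, 28, 28, 28]'

```text
t: 26.58
eef_pos: [0.4533, 0.1971, 0.1522]
orientation: [[-0.399, 0.917, -0.002], [0.917, 0.399, -0.001], [-0.0, -0.002, -1.0]]
contact_force: [1.0, 0.3, -0.4]
opening: 0.306
finger_force: 0.0
```

Request:
step_arm --dp '[[0.72, 0.31, 0], [0.72, 0.31, 0], [0.72, 0.31, 0], [0, 0, 0], [0, 0, 0]]' --angular '[[0, 0, 0], [0, 0, 0], [0, 0, 0], [0, 0, 0], [0, 0, 0]]' --grip '[28, 28, 28, 28, 28]'

```text
t: 27.2
eef_pos: [0.453, 0.3128, 0.1522]
orientation: [[-0.399, 0.917, -0.002], [0.917, 0.399, -0.001], [-0.001, -0.002, -1.0]]
contact_force: [0.5, -0.9, -0.0]
opening: 0.307
finger_force: 0.0
```

```bash
python3 - <<'E'
from go import *
from m import *
plan((uni(-.0517,.002,.10),23.6,2),(uni(-.0517,.002,.053),23.6,2))
E
```

```text
t 27.2 at [0.453  0.3128 0.1522] yaw 23.52 tilt [-0.1  -0.09] open 28.2 F [ 0.5 -0.9 -0. ] q6 11.0
  shift [0.05, 0.1, 0.52] x 2 
  shift [0.0, 0.0, 0.47] x 2
```

Request:
step_arm --dp '[[0.05, 0.1, 0.4], [0.05, 0.1, 0.5], [0, 0, 0.3], [0, 0, 0.15]]' --angular '[[0, 0, 0], [0, 0, 0], [0, 0, 0], [0, 0, 0]]' --grip '[28, 28, 28, 28]'

```text
t: 27.7
eef_pos: [0.4604, 0.3212, 0.0841]
orientation: [[-0.398, 0.917, -0.002], [0.917, 0.398, -0.001], [-0.0, -0.002, -1.0]]
contact_force: [-0.7, 0.6, 0.8]
opening: 0.303
finger_force: 0.0
```

Request:
step_arm --dp '[[0, 0, 0.15], [0, 0, 0.2], [0, 0, 0.28], [0, 0, 0]]' --angular '[[0, 0, 0], [0, 0, 0], [0, 0, 0], [0, 0, 0]]' --grip '[28, 28, 28, 28]'

```text
t: 28.2
eef_pos: [0.4602, 0.3217, 0.0529]
orientation: [[-0.399, 0.917, -0.002], [0.917, 0.399, -0.001], [-0.0, -0.002, -1.0]]
contact_force: [-0.7, 0.4, 0.3]
opening: 0.304
finger_force: 0.0
```

Request:
step_arm --dp '[[0, 0, 0], [0, 0, 0], [0, 0, 0], [0, 0, 0]]' --angular '[[0, 0, 0], [0, 0, 0], [0, 0, 0], [0, 0, 0]]' --grip '[2, 2, 2, 2]' --newtons 15

```text
t: 28.7
eef_pos: [0.4614, 0.3225, 0.0545]
orientation: [[-0.399, 0.917, 0.001], [0.917, 0.399, 0.001], [0.0, 0.001, -1.0]]
contact_force: [1.5, 0.9, 0.8]
opening: 0.114
finger_force: 15.0
```

Request:
step_arm --dp '[[0, -0.2, 0], [0, -0.4, 0], [0, -0.5, 0], [0, -0.5, 0], [0, -0.3, 0]]' --angular '[[0, 0, 0], [0, 0, 0], [0, 0, 0], [0, 0, 0], [0, 0, 0]]' --grip '[2, 2, 2, 2, 2]'

```text
t: 29.32
eef_pos: [0.3726, 0.2833, 0.0544]
orientation: [[-0.399, 0.917, 0.0], [0.917, 0.399, -0.001], [-0.001, -0.0, -1.0]]
contact_force: [3.4, -3.3, 3.5]
opening: 0.117
finger_force: 15.0
```

Request:
step_arm --dp '[[0, -0.2, 0], [0, -0.12, 0], [0, -0.06, 0], [0, 0, 0]]' --angular '[[0, 0, 0], [0, 0, 0], [0, 0, 0], [0, 0, 0]]' --grip '[2, 2, 2, 2]'

```text
t: 29.82
eef_pos: [0.3643, 0.2813, 0.0558]
orientation: [[-0.4, 0.916, 0.016], [0.917, 0.4, 0.01], [0.003, 0.018, -1.0]]
contact_force: [30.8, 5.5, -20.4]
opening: 0.125
finger_force: 15.0
```

Request:
step_arm --dp '[[0, 0.1, 0], [0, 0, 0], [0, 0, 0]]' --angular '[[0, 0, 0], [0, 0, 0], [0, 0, 0]]' --grip '[24, 28, 28]'

```text
t: 30.2
eef_pos: [0.3598, 0.2781, 0.0538]
orientation: [[-0.399, 0.917, -0.002], [0.917, 0.399, -0.001], [-0.0, -0.002, -1.0]]
contact_force: [0.3, -0.1, 0.4]
opening: 0.305
finger_force: 0.0
```

Request:
step_arm --dp '[[0, 0, -0.4], [0, 0, -0.6], [0.6, 0, -0.6], [0.9, 0, -0.5], [0.9, 0, -0.3]]' --angular '[[0, 0, 0], [0, 0, 0], [0, 0, 0], [0, 0, 0], [0, 0, 0]]' --grip '[60, 60, 60, 60, 60]'

```text
t: 30.82
eef_pos: [0.3123, 0.3896, 0.1753]
orientation: [[-0.398, 0.917, 0.0], [0.917, 0.398, 0.001], [0.0, 0.0, -1.0]]
contact_force: [1.6, -0.1, -0.2]
opening: 0.654
finger_force: 0.0
```

```bash
python3 - <<'E'
from go import *
from m import *
plan()
im=snap('top','t9'); snap('side','s9')
for s in jars(im):print('jar',s[:3])
b=cv2.resize(cv2.imread('pics/t9.png')[175:315,135:325],(610,450),interpolation=cv2.INTER_CUBIC)
c=cv2.resize(cv2.imread('pics/s9.png')[165:245,220:340],(190,127),interpolation=cv2.INTER_CUBIC)
o=np.zeros((450,800,3),np.uint8);o[:,:610]=b;o[:127,610:]=c
cv2.imwrite('pics/c9.png',o)
E
```

```text
t 30.82 at [0.3123 0.3896 0.1753] yaw 23.46 tilt [0.02 0.03] open 60.1 F [ 1.6 -0.1 -0.2] q6 28.0
jar (515.3106689453125, 101.31198120117188, 21.392580032348633)
jar (410.3763427734375, 112.60543823242188, 21.276498794555664)
jar (366.534423828125, -213.00164794921875, 21.12079429626465)
```

View pics/c9.png

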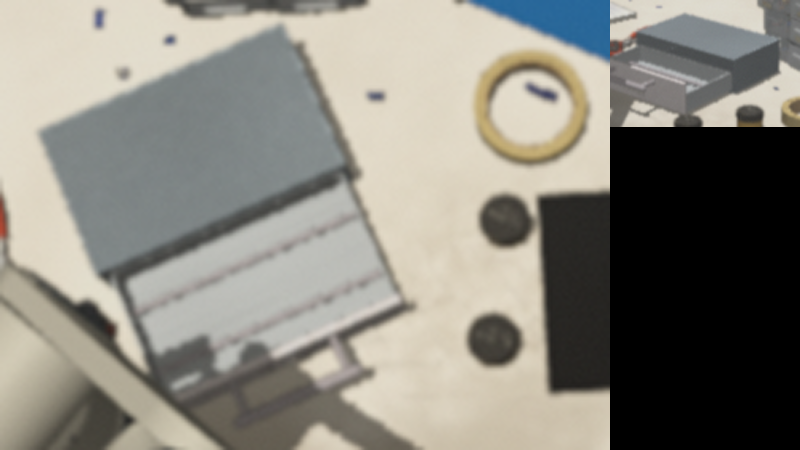

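The drawer is out. The far rail runs (140,310)-(355,215) and the near rail (215,350)-(385,275), with the drawer front's right corner at (405,303). I'll locate the lane from the rails.

```bash
python3 - <<'E'
from go import *
from m import *
k=610/190
def W(p,z): 
    P=plane('top',[[x/k+135-.4,y/k+175-.4] for x,y in p],z)[:,:2]; d=P-UO; return np.c_[d@UX,d@UN].round(4)
print('far rail',W([(140,310),(250,263),(355,215)],.016))
print('near rail',W([(215,350),(300,313),(385,275)],.016))
print('front rt corner',W([(405,305)],.061)); print('right wall rear top',W([(352,178)],.039),'left wall top',W([(118,278)],.039))
print('bar',W([(240,418),(365,372)],.049))
# rails automatically: darker lines across brightness profile along unit x at several y
im=cv2.imread('pics/t9.png')[:,:,::-1]; g=cv2.cvtColor(im,cv2.COLOR_RGB2GRAY).astype(np.float32)
xs=np.arange(-.125,0,.001)
for y in(-.08,-.06,-.04,-.02,0):
    p=proj('top',[uni(x,y,.016) for x in xs]).astype(np.float32); v=cv2.remap(g,p[:,:1],p[:,1:],1).ravel()
    i=[j for j in range(3,len(v)-3) if v[j]==v[j-3:j+4].min() and v[j]<np.median(v[max(0,j-12):j+12])-6]; print(y,[(round(float(xs[j]),3),int(v[j])) for j in i])
E
```

```text
far rail [[-0.0256  0.1046]
 [-0.0271 -0.0005]
 [-0.0259 -0.1021]]
near rail [[-0.0861  0.0573]
 [-0.0867 -0.0235]
 [-0.0866 -0.105 ]]
front rt corner [[-0.1274 -0.111 ]]
right wall rear top [[-1.000e-04 -1.132e-01]] left wall top [[0.0028 0.1084]]
bar [[-0.1562  0.0561]
 [-0.164  -0.0567]]
-0.08 [(-0.12, 84), (-0.084, 153), (-0.027, 155)]
-0.06 [(-0.119, 86), (-0.084, 163), (-0.025, 162)]
-0.04 [(-0.119, 137), (-0.084, 159), (-0.027, 148)]
-0.02 [(-0.12, 81), (-0.085, 151), (-0.028, 148)]
0 [(-0.12, 93), (-0.085, 158), (-0.028, 155)]
```

```bash
python3 - <<'E'
from go import *
from m import *
plan(((.4104,.1126,.11),23.6,8),((.4104,.1126,.039),23.6,3),((.4104,.1126,.13),23.6,3),(uni(-.056,-.05,.13),23.6,5),(uni(-.056,-.05,.048),23.6,3))
E
```

```text
t 30.93 at [0.3122 0.3923 0.1757] yaw 23.64 tilt [0.09 0.19] open 59.8 F [ 0.2  0.7 -0.5] q6 28.0
  shift [-0.74, -0.06, 0.16] x 8 
  shift [0.0, 0.01, 0.48] x 3 
  shift [0.0, 0.0, -0.6] x 3 
  shift [0.48, 0.5, 0.0] x 5 
  shift [-0.01, 0.01, 0.54] x 3
```

Request:
step_arm --dp '[[-0.74, -0.06, 0.16], [-0.74, -0.06, 0.16], [-0.74, -0.06, 0.16], [-0.74, -0.06, 0.16], [-0.74, -0.06, 0.16]]' --angular '[[0, 0, 0], [0, 0, 0], [0, 0, 0], [0, 0, 0], [0, 0, 0]]' --grip '[70, 70, 70, 70, 70]' --newtons 15

```text
t: 31.55
eef_pos: [0.3723, 0.211, 0.1332]
orientation: [[-0.399, 0.917, -0.002], [0.917, 0.399, -0.001], [-0.0, -0.002, -1.0]]
contact_force: [0.6, -0.2, 0.2]
opening: 0.761
finger_force: 0.0
```

Request:
step_arm --dp '[[-0.74, -0.06, 0.16], [-0.74, -0.06, 0.16], [-0.74, -0.06, 0.16], [0, 0, 0], [0, 0, 0]]' --angular '[[0, 0, 0], [0, 0, 0], [0, 0, 0], [0, 0, 0], [0, 0, 0]]' --grip '[70, 70, 70, 70, 70]'

```text
t: 32.17
eef_pos: [0.4083, 0.1076, 0.1098]
orientation: [[-0.398, 0.917, -0.001], [0.917, 0.398, -0.0], [0.0, -0.001, -1.0]]
contact_force: [-0.3, -0.2, -0.5]
opening: 0.762
finger_force: 0.0
```

```bash
python3 - <<'E'
from go import *
from m import *
plan(((.4104,.1126,.039),23.6,3))
E
```

```text
t 32.17 at [0.4083 0.1076 0.1098] yaw 23.44 tilt [-0.07 -0.01] open 70.1 F [-0.3 -0.2 -0.5] q6 -9.0
  shift [0.03, 0.03, 0.47] x 3
```

Request:
step_arm --dp '[[0.05, 0.05, 0.4], [0.03, 0.03, 0.5], [0, 0, 0.5], [0, 0, 0], [0, 0, 0]]' --angular '[[0, 0, 0], [0, 0, 0], [0, 0, 0], [0, 0, 0], [0, 0, 0]]' --grip '[70, 70, 70, 30, 30]'

```text
t: 32.8
eef_pos: [0.4113, 0.1136, 0.0407]
orientation: [[-0.399, 0.917, 0.0], [0.917, 0.399, 0.0], [0.0, 0.0, -1.0]]
contact_force: [0.5, -0.5, 0.4]
opening: 0.568
finger_force: 0.2
```

Request:
step_arm --dp '[[0, 0, 0], [0, 0, 0], [0, 0, -0.4], [0, 0, -0.7], [0, 0, -0.7]]' --angular '[[0, 0, 0], [0, 0, 0], [0, 0, 0], [0, 0, 0], [0, 0, 0]]' --grip '[30, 30, 30, 30, 30]'

```text
t: 33.42
eef_pos: [0.4109, 0.1129, 0.1312]
orientation: [[-0.398, 0.917, -0.0], [0.917, 0.398, -0.0], [0.0, -0.0, -1.0]]
contact_force: [0.8, 0.6, -0.4]
opening: 0.475
finger_force: 15.0
```

Request:
step_arm --dp '[[0.48, 0.5, 0], [0.48, 0.5, 0], [0.48, 0.5, 0], [0.48, 0.5, 0], [0.48, 0.5, 0]]' --angular '[[0, 0, 0], [0, 0, 0], [0, 0, 0], [0, 0, 0], [0, 0, 0]]' --grip '[30, 30, 30, 30, 30]'

```text
t: 34.05
eef_pos: [0.4782, 0.2738, 0.1304]
orientation: [[-0.399, 0.917, 0.0], [0.917, 0.399, -0.0], [-0.0, 0.0, -1.0]]
contact_force: [-0.5, -0.4, -0.3]
opening: 0.476
finger_force: 15.0
```

Request:
step_arm --dp '[[0, 0, 0], [0, 0, 0]]' --angular '[[0, 0, 0], [0, 0, 0]]' --grip '[30, 30]'

```text
t: 34.3
eef_pos: [0.4773, 0.2722, 0.1299]
orientation: [[-0.399, 0.917, -0.001], [0.917, 0.399, -0.001], [-0.0, -0.001, -1.0]]
contact_force: [0.2, -0.6, -0.6]
opening: 0.478
finger_force: 15.0
```

```bash
python3 - <<'E'
from go import *
from m import *
plan((uni(-.056,-.05,.06),23.6,3))
E
```

```text
t 34.3 at [0.4773 0.2722 0.1299] yaw 23.51 tilt [-0.05 -0.04] open 44.0 F [ 0.2 -0.6 -0.6] q6 6.0
  shift [0.0, 0.0, 0.47] x 3
```

Request:
step_arm --dp '[[0, 0, 0.5], [0, 0, 0.5], [0, 0, 0.4], [0, 0, 0.1], [0, 0, 0.04]]' --angular '[[0, 0, 0], [0, 0, 0], [0, 0, 0], [0, 0, 0], [0, 0, 0]]' --grip '[30, 30, 30, 30, 30]'

```text
t: 34.92
eef_pos: [0.478, 0.2724, 0.0534]
orientation: [[-0.398, 0.917, -0.0], [0.917, 0.398, -0.0], [-0.0, -0.0, -1.0]]
contact_force: [0.3, 0.0, -0.9]
opening: 0.474
finger_force: 15.0
```

Request:
step_arm --dp '[[0, 0, 0.04], [0, 0, 0.03], [0, 0, 0]]' --angular '[[0, 0, 0], [0, 0, 0], [0, 0, 0]]' --grip '[30, 30, 30]'

```text
t: 35.3
eef_pos: [0.4782, 0.273, 0.0498]
orientation: [[-0.399, 0.917, 0.0], [0.917, 0.399, 0.0], [0.0, 0.0, -1.0]]
contact_force: [0.1, -0.5, -0.7]
opening: 0.474
finger_force: 15.0
```

Request:
step_arm --dp '[[0, 0, 0.03], [0, 0, 0], [0, 0, 0], [0, 0, 0], [0, 0, 0]]' --angular '[[0, 0, 0], [0, 0, 0], [0, 0, 0], [0, 0, 0], [0, 0, 0]]' --grip '[30, 50, 60, 60, 60]'

```text
t: 35.92
eef_pos: [0.4779, 0.2729, 0.048]
orientation: [[-0.399, 0.917, -0.0], [0.917, 0.399, -0.0], [-0.0, -0.0, -1.0]]
contact_force: [-0.4, 0.7, -0.1]
opening: 0.652
finger_force: 0.0
```

Request:
step_arm --dp '[[0, 0, -0.3], [0, 0, -0.6], [0, 0, -0.7], [0, 0, 0]]' --angular '[[0, 0, 0], [0, 0, 0], [0, 0, 0], [0, 0, 0]]' --grip '[60, 60, 60, 60]'

```text
t: 36.42
eef_pos: [0.4798, 0.2739, 0.1315]
orientation: [[-0.399, 0.917, 0.005], [0.917, 0.399, 0.003], [0.001, 0.006, -1.0]]
contact_force: [0.5, -0.0, 0.2]
opening: 0.651
finger_force: 0.0
```

```bash
python3 - <<'E'
from go import *
from m import *
im=snap('top','t10')
for s in jars(im):print('jar',s[:3])
for s in jars(im,.04):
    d=np.array(s[:2])/1000-UO; print('   in drawer?',(d@UX).round(4),(d@UN).round(4))
plan(((.5153,.1013,.12),23.6,4),((.5153,.1013,.0395),23.6,3),((.5153,.1013,.13),23.6,3),(uni(-.056,0,.13),23.6,5))
E
```

```text
jar (515.406005859375, 101.15936279296875, 21.735000610351562)
jar (367.160400390625, -212.61978149414062, 21.304216384887695)
   in drawer? -0.0915 -0.221
   in drawer? -0.3516 -0.448
t 36.48 at [0.4789 0.2734 0.1299] yaw 23.49 tilt [0.16 0.09] open 60.0 F [-0.2 -0.1 -1.3] q6 6.0
  shift [-0.86, -0.18, 0.05] x 4 
  shift [0.0, 0.01, 0.54] x 3 
  shift [0.0, 0.0, -0.61] x 3 
  shift [0.88, 0.13, 0.0] x 5
```

Request:
step_arm --dp '[[-0.86, -0.18, 0], [-0.86, -0.18, 0], [-0.86, -0.18, 0], [-0.86, -0.18, 0], [0, 0, 0]]' --angular '[[0, 0, 0], [0, 0, 0], [0, 0, 0], [0, 0, 0], [0, 0, 0]]' --grip '[70, 70, 70, 70, 70]'

```text
t: 37.1
eef_pos: [0.5132, 0.0985, 0.1273]
orientation: [[-0.396, 0.918, -0.002], [0.918, 0.396, -0.001], [0.0, -0.002, -1.0]]
contact_force: [0.2, -0.2, -0.9]
opening: 0.763
finger_force: 0.0
```

Request:
step_arm --dp '[[0, 0, 0], [0, 0, 0], [0, 0, 0], [0, 0, 0], [0, 0, 0]]' --angular '[[0, 0, -0.85], [0, 0, -0.85], [0, 0, -0.85], [0, 0, -0.85], [0, 0, -0.85]]' --grip '[70, 70, 70, 70, 70]'

```text
t: 37.72
eef_pos: [0.5129, 0.1018, 0.1275]
orientation: [[-0.869, 0.496, -0.001], [0.496, 0.869, 0.0], [0.001, -0.001, -1.0]]
contact_force: [-0.4, 0.6, -0.2]
opening: 0.765
finger_force: 0.0
```

```bash
python3 - <<'E'
from go import *
plan(((.5154,.1013,.0395),60,3))
E
```

```text
t 37.73 at [0.5129 0.1018 0.1275] yaw 60.29 tilt [-0.07  0.  ] open 70.3 F [-0.4  0.6 -0.2] q6 -49.0
  turn 0.03 x1
  shift [-0.02, 0.01, 0.59] x 3
```

Request:
step_arm --dp '[[-0.04, 0.02, 0.6], [0, 0, 0.6], [0, 0, 0.56], [0, 0, 0], [0, 0, 0]]' --angular '[[0, 0, 0], [0, 0, 0], [0, 0, 0], [0, 0, 0], [0, 0, 0]]' --grip '[70, 70, 70, 30, 30]'

```text
t: 38.35
eef_pos: [0.5159, 0.1013, 0.0405]
orientation: [[-0.866, 0.499, -0.0], [0.499, 0.866, 0.0], [0.0, 0.0, -1.0]]
contact_force: [-0.4, 0.2, -0.2]
opening: 0.567
finger_force: 0.1
```

Request:
step_arm --dp '[[0, 0, 0], [0, 0, 0], [0, 0, -0.4], [0, 0, -0.7], [0, 0, -0.7]]' --angular '[[0, 0, 0], [0, 0, 0], [0, 0, 0], [0, 0, 0], [0, 0, 0]]' --grip '[30, 30, 30, 30, 30]'

```text
t: 38.98
eef_pos: [0.5156, 0.1006, 0.1314]
orientation: [[-0.866, 0.5, 0.0], [0.5, 0.866, -0.0], [-0.0, -0.0, -1.0]]
contact_force: [0.5, -0.1, -1.2]
opening: 0.478
finger_force: 15.0
```

Request:
step_arm --dp '[[0, 0, 0], [0, 0, 0], [0, 0, 0], [0, 0, 0], [0, 0, 0]]' --angular '[[0, 0, 0.85], [0, 0, 0.85], [0, 0, 0.85], [0, 0, 0.85], [0, 0, 0.85]]' --grip '[30, 30, 30, 30, 30]'

```text
t: 39.6
eef_pos: [0.5158, 0.1006, 0.1306]
orientation: [[-0.395, 0.919, 0.001], [0.919, 0.395, 0.0], [-0.0, 0.001, -1.0]]
contact_force: [1.0, -0.1, -0.5]
opening: 0.48
finger_force: 15.0
```

Request:
step_arm --dp '[[0.88, 0.13, 0], [0.88, 0.13, 0], [0.88, 0.13, 0], [0.88, 0.13, 0], [0.88, 0.13, 0]]' --angular '[[0, 0, 0], [0, 0, 0], [0, 0, 0], [0, 0, 0], [0, 0, 0]]' --grip '[30, 30, 30, 30, 30]'

```text
t: 40.22
eef_pos: [0.4575, 0.3168, 0.1307]
orientation: [[-0.398, 0.917, 0.001], [0.917, 0.398, 0.0], [0.0, 0.001, -1.0]]
contact_force: [0.3, 0.2, -0.4]
opening: 0.473
finger_force: 15.0
```

Request:
step_arm --dp '[[0, 0, 0], [0, 0, 0]]' --angular '[[0, 0, 0], [0, 0, 0]]' --grip '[30, 30]'

```text
t: 40.48
eef_pos: [0.4578, 0.315, 0.1302]
orientation: [[-0.399, 0.917, -0.0], [0.917, 0.399, -0.0], [-0.0, -0.0, -1.0]]
contact_force: [-0.3, 0.0, -0.7]
opening: 0.478
finger_force: 15.0
```

```bash
python3 - <<'E'
from go import *
from m import *
plan((uni(-.056,0,.06),23.6,3))
d=np.array([[.4779,.2729],[.4782,.273]])-UO; print('jar A placed at',(d@UX).round(4),(d@UN).round(4))
E
```

```text
t 40.48 at [0.4578 0.315  0.1302] yaw 23.53 tilt [-0.   -0.02] open 44.0 F [-0.3  0.  -0.7] q6 11.0
  shift [0.02, 0.01, 0.47] x 3 
jar A placed at [-0.0554 -0.055 ] [-0.049  -0.0491]
```

Request:
step_arm --dp '[[0.05, 0.02, 0.5], [0, 0, 0.5], [0, 0, 0.4], [0, 0, 0.1], [0, 0, 0.04]]' --angular '[[0, 0, 0], [0, 0, 0], [0, 0, 0], [0, 0, 0], [0, 0, 0]]' --grip '[30, 30, 30, 30, 30]'

```text
t: 41.1
eef_pos: [0.4583, 0.3175, 0.0534]
orientation: [[-0.398, 0.918, 0.0], [0.918, 0.398, 0.0], [-0.0, 0.0, -1.0]]
contact_force: [-0.0, 0.2, 0.7]
opening: 0.476
finger_force: 15.0
```

Request:
step_arm --dp '[[0, 0, 0.04], [0, 0, 0.03], [0, 0, 0]]' --angular '[[0, 0, 0], [0, 0, 0], [0, 0, 0]]' --grip '[30, 30, 30]'

```text
t: 41.48
eef_pos: [0.4581, 0.3183, 0.0499]
orientation: [[-0.399, 0.917, 0.001], [0.917, 0.399, 0.0], [0.0, 0.001, -1.0]]
contact_force: [0.7, -0.6, -0.5]
opening: 0.475
finger_force: 15.0
```

Request:
step_arm --dp '[[0, 0, 0.03], [0, 0, 0], [0, 0, 0], [0, 0, 0], [0, 0, 0]]' --angular '[[0, 0, 0], [0, 0, 0], [0, 0, 0], [0, 0, 0], [0, 0, 0]]' --grip '[30, 50, 60, 60, 60]'

```text
t: 42.1
eef_pos: [0.4577, 0.318, 0.048]
orientation: [[-0.399, 0.917, -0.0], [0.917, 0.399, -0.0], [-0.0, -0.0, -1.0]]
contact_force: [0.4, -0.2, -0.4]
opening: 0.655
finger_force: 0.0
```

Request:
step_arm --dp '[[0, 0, -0.3], [0, 0, -0.6], [0, 0, -0.7], [0, 0, 0]]' --angular '[[0, 0, 0], [0, 0, 0], [0, 0, 0], [0, 0, 0]]' --grip '[60, 60, 60, 60]'

```text
t: 42.6
eef_pos: [0.4595, 0.3193, 0.1316]
orientation: [[-0.399, 0.917, 0.005], [0.917, 0.399, 0.003], [0.001, 0.006, -1.0]]
contact_force: [-0.8, 0.1, -0.7]
opening: 0.651
finger_force: 0.0
```

```bash
python3 - <<'E'
from go import *
from m import *
im=snap('top','t11')
for s in jars(im):print('jar',s[:3])
plan(((.3671,-.2127,.12),23.6,13))
E
```

```text
jar (366.87298583984375, -212.82379150390625, 21.175617218017578)
t 42.65 at [0.4587 0.3187 0.1299] yaw 23.49 tilt [0.16 0.11] open 60.0 F [-1.3  1.  -0.3] q6 11.0
  shift [-0.69, -0.46, 0.02] x 13
```

Request:
step_arm --dp '[[-0.69, -0.46, 0], [-0.69, -0.46, 0], [-0.69, -0.46, 0], [-0.69, -0.46, 0], [-0.69, -0.46, 0]]' --angular '[[0, 0, 0], [0, 0, 0], [0, 0, 0], [0, 0, 0], [0, 0, 0]]' --grip '[70, 70, 70, 70, 70]'

```text
t: 43.28
eef_pos: [0.4201, 0.1127, 0.1275]
orientation: [[-0.399, 0.917, -0.001], [0.917, 0.399, -0.0], [0.0, -0.001, -1.0]]
contact_force: [-0.0, -0.2, 0.1]
opening: 0.762
finger_force: 0.0
```

Request:
step_arm --dp '[[-0.69, -0.46, 0], [-0.69, -0.46, 0], [-0.69, -0.46, 0], [-0.69, -0.46, 0], [-0.69, -0.46, 0]]' --angular '[[0, 0, 0], [0, 0, 0], [0, 0, 0], [0, 0, 0], [0, 0, 0]]' --grip '[70, 70, 70, 70, 70]'

```text
t: 43.9
eef_pos: [0.3834, -0.0911, 0.1276]
orientation: [[-0.399, 0.917, -0.001], [0.917, 0.399, 0.0], [0.001, -0.001, -1.0]]
contact_force: [0.4, 0.3, -1.5]
opening: 0.763
finger_force: 0.0
```

Request:
step_arm --dp '[[-0.69, -0.46, 0], [-0.69, -0.46, 0], [-0.69, -0.46, 0], [0, 0, 0], [0, 0, 0]]' --angular '[[0, 0, 0], [0, 0, 0], [0, 0, 0], [0, 0, 0], [0, 0, 0]]' --grip '[70, 70, 70, 70, 70]'

```text
t: 44.52
eef_pos: [0.3617, -0.2118, 0.1275]
orientation: [[-0.398, 0.917, -0.001], [0.917, 0.398, 0.001], [0.001, -0.001, -1.0]]
contact_force: [-0.0, -0.1, 0.4]
opening: 0.763
finger_force: 0.0
```

```bash
python3 - <<'E'
from go import *
from m import *
# drawer jars now visible? lid z=.040
im=snap('top','t12')
for s in jars(im,.04):
    d=np.array(s[:2])/1000-UO; print(s[:3],'unit',(d@UX).round(4),(d@UN).round(4))
plan(((.3670,-.2127,.0395),23.6,3))
E
```

```text
t 44.58 at [ 0.362  -0.2115  0.1277] yaw 23.5 tilt [-0.06  0.05] open 69.9 F [-0.4 -0.3  0.3] q6 -54.0
  shift [-0.02, 0.03, 0.59] x 3
```

Request:
step_arm --dp '[[-0.06, 0.09, 0.6], [0, 0, 0.6], [0, 0, 0.56], [0, 0, 0], [0, 0, 0]]' --angular '[[0, 0, 0], [0, 0, 0], [0, 0, 0], [0, 0, 0], [0, 0, 0]]' --grip '[70, 70, 70, 30, 30]'

```text
t: 45.2
eef_pos: [0.3681, -0.2129, 0.0407]
orientation: [[-0.4, 0.917, 0.0], [0.917, 0.4, -0.0], [-0.0, 0.0, -1.0]]
contact_force: [-0.1, 0.9, 0.5]
opening: 0.569
finger_force: 0.0
```

Request:
step_arm --dp '[[0, 0, 0], [0, 0, 0], [0, 0, -0.4], [0, 0, -0.7], [0, 0, -0.7]]' --angular '[[0, 0, 0], [0, 0, 0], [0, 0, 0], [0, 0, 0], [0, 0, 0]]' --grip '[30, 30, 30, 30, 30]'

```text
t: 45.82
eef_pos: [0.3674, -0.2133, 0.1313]
orientation: [[-0.398, 0.917, -0.0], [0.917, 0.398, 0.0], [0.0, -0.0, -1.0]]
contact_force: [0.9, -0.7, -1.7]
opening: 0.485
finger_force: 15.0
```

```bash
python3 - <<'E'
from go import *
from m import *
plan((uni(-.056,.05,.13),23.6,14))
im=snap('top','t13')
cv2.imwrite('pics/c13.png',cv2.resize(im[175:315,135:325,::-1],None,fx=4,fy=4,interpolation=cv2.INTER_CUBIC))
# lid centres by profile along lane at z .04
p=proj('top',[uni(-.056,y,.04) for y in np.arange(-.11,.11,.004)]).astype(np.float32);g=im.max(2).astype(np.float32)
print(cv2.remap(g,p[:,:1],p[:,1:],1).ravel().astype(int).tolist())
E
```

```text
t 45.83 at [ 0.3674 -0.2133  0.1313] yaw 23.48 tilt [-0.01  0.  ] open 44.6 F [ 0.9 -0.7 -1.7] q6 -54.0
  shift [0.72, 0.42, 0.0] x 14 
[140, 162, 183, 185, 184, 183, 184, 184, 179, 143, 83, 66, 69, 75, 78, 78, 84, 83, 74, 65, 63, 65, 62, 64, 66, 72, 75, 89, 79, 65, 63, 67, 109, 162, 183, 184, 183, 183, 183, 182, 183, 182, 183, 183, 184, 183, 184, 183, 184, 185, 184, 184, 181, 149, 96]
```

Request:
step_arm --dp '[[0.72, 0.42, 0], [0.72, 0.42, 0], [0.72, 0.42, 0], [0.72, 0.42, 0], [0.72, 0.42, 0]]' --angular '[[0, 0, 0], [0, 0, 0], [0, 0, 0], [0, 0, 0], [0, 0, 0]]' --grip '[30, 30, 30, 30, 30]'

```text
t: 46.5
eef_pos: [0.3923, -0.0052, 0.1303]
orientation: [[-0.398, 0.917, 0.001], [0.917, 0.398, -0.0], [-0.0, 0.001, -1.0]]
contact_force: [0.2, 0.1, -0.6]
opening: 0.481
finger_force: 15.0
```

Request:
step_arm --dp '[[0.72, 0.42, 0], [0.72, 0.42, 0], [0.72, 0.42, 0], [0.72, 0.42, 0], [0.72, 0.42, 0]]' --angular '[[0, 0, 0], [0, 0, 0], [0, 0, 0], [0, 0, 0], [0, 0, 0]]' --grip '[30, 30, 30, 30, 30]'

```text
t: 47.12
eef_pos: [0.4167, 0.2018, 0.1302]
orientation: [[-0.399, 0.917, 0.0], [0.917, 0.399, 0.0], [-0.0, 0.0, -1.0]]
contact_force: [0.5, -0.3, -0.8]
opening: 0.482
finger_force: 15.0
```

Request:
step_arm --dp '[[0.72, 0.42, 0], [0.72, 0.42, 0], [0.72, 0.42, 0], [0.6, 0.42, 0], [0, 0, 0]]' --angular '[[0, 0, 0], [0, 0, 0], [0, 0, 0], [0, 0, 0], [0, 0, 0]]' --grip '[30, 30, 30, 30, 30]'

```text
t: 47.75
eef_pos: [0.4393, 0.3627, 0.1301]
orientation: [[-0.4, 0.916, 0.001], [0.916, 0.4, 0.001], [0.001, 0.001, -1.0]]
contact_force: [-0.3, -0.5, -0.1]
opening: 0.48
finger_force: 15.0
```

Request:
step_arm --dp '[[0, 0, 0], [0, 0, 0]]' --angular '[[0, 0, 0], [0, 0, 0]]' --grip '[30, 30]'

```text
t: 48.0
eef_pos: [0.4385, 0.3594, 0.13]
orientation: [[-0.398, 0.917, -0.001], [0.917, 0.398, -0.001], [-0.0, -0.001, -1.0]]
contact_force: [-0.8, -0.7, -1.2]
opening: 0.483
finger_force: 15.0
```

```bash
python3 - <<'E'
from go import *
from m import *
plan((uni(-.056,.0465,.06),23.6,3))
E
```

```text
t 48.0 at [0.4385 0.3594 0.13  ] yaw 23.45 tilt [-0.03 -0.03] open 44.4 F [-0.8 -0.7 -1.2] q6 16.0
  shift [0.0, 0.01, 0.47] x 3
```

Request:
step_arm --dp '[[0, 0.02, 0.5], [0, 0, 0.5], [0, 0, 0.4], [0, 0, 0.1], [0, 0, 0.04]]' --angular '[[0, 0, 0], [0, 0, 0], [0, 0, 0], [0, 0, 0], [0, 0, 0]]' --grip '[30, 30, 30, 30, 30]'

```text
t: 48.62
eef_pos: [0.4399, 0.3606, 0.0534]
orientation: [[-0.398, 0.917, 0.0], [0.917, 0.398, -0.0], [-0.0, 0.0, -1.0]]
contact_force: [0.8, 0.1, 0.5]
opening: 0.479
finger_force: 15.0
```

Request:
step_arm --dp '[[0, 0, 0.04], [0, 0, 0.03], [0, 0, 0]]' --angular '[[0, 0, 0], [0, 0, 0], [0, 0, 0]]' --grip '[30, 30, 30]'

```text
t: 49.0
eef_pos: [0.4398, 0.361, 0.0498]
orientation: [[-0.399, 0.917, 0.0], [0.917, 0.399, 0.0], [0.0, 0.0, -1.0]]
contact_force: [0.6, 0.4, -0.2]
opening: 0.481
finger_force: 15.0
```

Request:
step_arm --dp '[[0, 0, 0.03], [0, 0, 0], [0, 0, 0], [0, 0, 0], [0, 0, 0]]' --angular '[[0, 0, 0], [0, 0, 0], [0, 0, 0], [0, 0, 0], [0, 0, 0]]' --grip '[30, 50, 60, 60, 60]'

```text
t: 49.62
eef_pos: [0.4397, 0.3609, 0.048]
orientation: [[-0.399, 0.917, -0.0], [0.917, 0.399, -0.0], [-0.0, -0.0, -1.0]]
contact_force: [-0.1, -0.3, 0.1]
opening: 0.655
finger_force: 0.0
```

Request:
step_arm --dp '[[0, 0, -0.3], [0, 0, -0.6], [0, 0, -0.7], [0, 0, -0.7]]' --angular '[[0, 0, 0], [0, 0, 0], [0, 0, 0], [0, 0, 0]]' --grip '[60, 60, 60, 60]'

```text
t: 50.12
eef_pos: [0.4398, 0.3609, 0.1652]
orientation: [[-0.399, 0.917, 0.0], [0.917, 0.399, 0.0], [0.0, 0.001, -1.0]]
contact_force: [0.3, 0.5, 0.3]
opening: 0.653
finger_force: 0.0
```

Request:
step_arm --dp '[[-0.8, -0.45, 0], [-0.8, -0.45, 0], [-0.8, -0.45, 0], [-0.8, -0.45, 0], [-0.8, -0.45, 0]]' --angular '[[0, 0, 0], [0, 0, 0], [0, 0, 0], [0, 0, 0], [0, 0, 0]]' --grip '[28, 28, 28, 28, 28]'

```text
t: 50.75
eef_pos: [0.4162, 0.1314, 0.1641]
orientation: [[-0.399, 0.917, 0.001], [0.917, 0.399, 0.0], [-0.0, 0.001, -1.0]]
contact_force: [-0.1, -0.2, 0.2]
opening: 0.306
finger_force: 0.0
```

Request:
step_arm --dp '[[-0.8, -0.45, 0], [-0.8, -0.45, 0], [0, 0, 0]]' --angular '[[0, 0, 0], [0, 0, 0], [0, 0, 0]]' --grip '[28, 28, 28]'

```text
t: 51.12
eef_pos: [0.4066, 0.0392, 0.164]
orientation: [[-0.395, 0.919, 0.001], [0.919, 0.395, -0.0], [-0.001, 0.001, -1.0]]
contact_force: [-0.3, -0.4, -0.7]
opening: 0.306
finger_force: 0.0
```

```bash
python3 - <<'E'
from go import *
from m import *
plan((uni(-.161,.002,.12),23.6,8))
im=snap('top','t14');sd=snap('side','s14')
A=cv2.resize(im[180:310,135:275,::-1],(420,390),interpolation=cv2.INTER_CUBIC)
B=cv2.resize(sd[160:250,215:345,::-1],(380,263),interpolation=cv2.INTER_CUBIC)
C=cv2.resize(sd[260:380,360:500,::-1],(380,326),interpolation=cv2.INTER_CUBIC)
o=np.zeros((590,800,3),np.uint8);o[:390,:420]=A;o[:263,420:]=B;o[263:589,420:]=C
cv2.imwrite('pics/c14.png',o)
p=proj('top',[uni(-.056,y,.04) for y in np.arange(-.11,.11,.004)]).astype(np.float32);g=im.max(2).astype(np.float32)
print(cv2.remap(g,p[:,:1],p[:,1:],1).ravel().astype(int).tolist())
E
```

```text
t 51.12 at [0.4066 0.0392 0.164 ] yaw 23.28 tilt [ 0.05 -0.02] open 28.1 F [-0.3 -0.4 -0.7] q6 -18.0
  turn -0.04 x1
  shift [0.59, 0.13, 0.11] x 8 
[145, 165, 185, 187, 188, 187, 187, 187, 183, 146, 85, 67, 70, 76, 79, 79, 86, 87, 75, 66, 64, 64, 62, 66, 70, 76, 82, 100, 85, 66, 64, 67, 75, 71, 63, 64, 64, 66, 70, 74, 73, 70, 66, 70, 114, 170, 185, 187, 187, 187, 188, 188, 185, 152, 98]
```

View pics/c14.png

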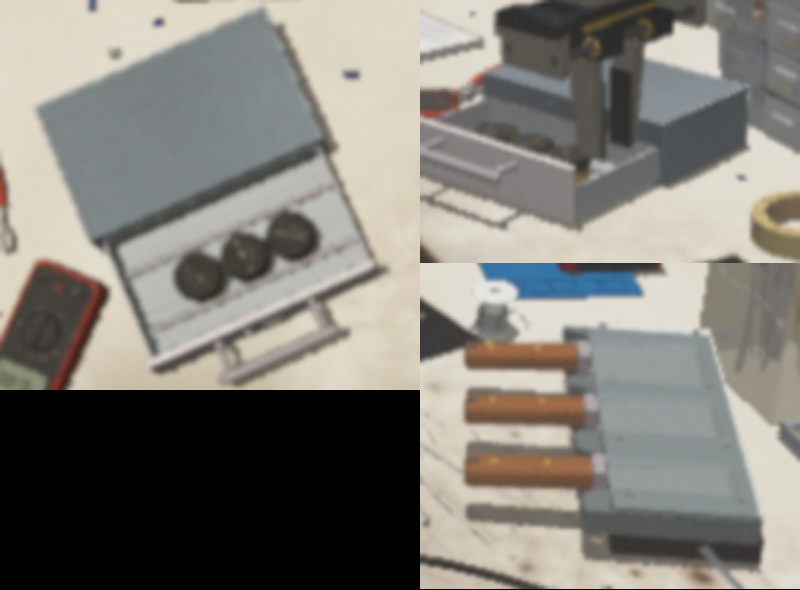

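All three jars stand in one close row between the rails at (200,277), (245,257) and (292,235). All three spatulas are home with their ferrules at the cover. Now I'll shut the drawer.

Request:
step_arm --dp '[[0.59, 0.13, 0], [0.59, 0.13, 0], [0.59, 0.13, 0], [0.59, 0.13, 0], [0.59, 0.13, 0]]' --angular '[[0, 0, -0.04], [0, 0, 0], [0, 0, 0], [0, 0, 0], [0, 0, 0]]' --grip '[28, 28, 28, 28, 28]'

```text
t: 51.85
eef_pos: [0.3768, 0.1919, 0.1635]
orientation: [[-0.406, 0.914, 0.001], [0.914, 0.406, 0.001], [0.0, 0.001, -1.0]]
contact_force: [0.3, 0.1, -0.4]
opening: 0.308
finger_force: 0.0
```

Request:
step_arm --dp '[[0.59, 0.13, 0], [0.59, 0.13, 0], [0.59, 0.13, 0], [0, 0, 0.4], [0, 0, 0.4]]' --angular '[[0, 0, 0], [0, 0, 0], [0, 0, 0], [0, 0, 0], [0, 0, 0]]' --grip '[28, 28, 28, 28, 28]'

```text
t: 52.48
eef_pos: [0.3588, 0.2804, 0.123]
orientation: [[-0.407, 0.914, 0.001], [0.914, 0.407, 0.001], [0.001, 0.001, -1.0]]
contact_force: [0.1, -0.4, -1.0]
opening: 0.301
finger_force: 0.0
```

Request:
step_arm --dp '[[0, 0, 0.4], [0, 0, 0], [0, 0, 0]]' --angular '[[0, 0, 0], [0, 0, 0], [0, 0, 0]]' --grip '[28, 28, 28]'

```text
t: 52.85
eef_pos: [0.3593, 0.2792, 0.1037]
orientation: [[-0.405, 0.914, 0.0], [0.914, 0.405, 0.0], [0.0, 0.001, -1.0]]
contact_force: [0.5, 1.1, 1.3]
opening: 0.308
finger_force: 0.0
```

```bash
python3 - <<'E'
from go import *
from m import *
plan((uni(-.161,.002,.053),23.6,3))
d=np.array([.3598,.2781])-UO;print('old release in unit',(d@UX).round(4),(d@UN).round(4))
E
```

```text
t 52.85 at [0.3593 0.2792 0.1037] yaw 23.89 tilt [0.02 0.02] open 28.3 F [0.5 1.1 1.3] q6 14.0
  turn 0.03 x1
  shift [-0.01, 0.0, 0.34] x 3 
old release in unit -0.1615 0.003
```

Request:
step_arm --dp '[[0, 0, 0.3], [0, 0, 0.2], [0, 0, 0.3], [0, 0, 0.2], [0, 0, 0]]' --angular '[[0, 0, 0.03], [0, 0, 0], [0, 0, 0], [0, 0, 0], [0, 0, 0]]' --grip '[28, 28, 28, 28, 28]'

```text
t: 53.48
eef_pos: [0.3587, 0.2778, 0.0521]
orientation: [[-0.4, 0.917, -0.002], [0.917, 0.4, -0.001], [-0.001, -0.002, -1.0]]
contact_force: [0.5, -0.1, -0.3]
opening: 0.308
finger_force: 0.0
```

Request:
step_arm --dp '[[0, 0, 0], [0, 0, 0], [0, 0, 0], [0, 0, 0]]' --angular '[[0, 0, 0], [0, 0, 0], [0, 0, 0], [0, 0, 0]]' --grip '[2, 2, 2, 2]'

```text
t: 53.98
eef_pos: [0.365, 0.2817, 0.0545]
orientation: [[-0.401, 0.916, 0.011], [0.916, 0.401, 0.007], [0.002, 0.013, -1.0]]
contact_force: [17.4, 4.6, -14.3]
opening: 0.115
finger_force: 15.0
```

Request:
step_arm --dp '[[0, 0.1, 0], [0, 0.2, 0], [0, 0.3, 0], [0, 0.3, 0], [0, 0.3, 0]]' --angular '[[0, 0, 0], [0, 0, 0], [0, 0, 0], [0, 0, 0], [0, 0, 0]]' --grip '[2, 2, 2, 2, 2]'

```text
t: 54.6
eef_pos: [0.415, 0.3036, 0.0543]
orientation: [[-0.4, 0.917, 0.001], [0.917, 0.4, 0.002], [0.001, 0.002, -1.0]]
contact_force: [-4.4, 6.7, 8.4]
opening: 0.109
finger_force: 15.0
```

Request:
step_arm --dp '[[0, 0.3, 0], [0, 0.3, 0], [0, 0.3, 0], [0, 0.2, 0], [0, 0.1, 0]]' --angular '[[0, 0, 0], [0, 0, 0], [0, 0, 0], [0, 0, 0], [0, 0, 0]]' --grip '[2, 2, 2, 2, 2]'

```text
t: 55.22
eef_pos: [0.47, 0.3279, 0.0543]
orientation: [[-0.399, 0.917, 0.001], [0.917, 0.399, 0.002], [0.002, 0.002, -1.0]]
contact_force: [-4.3, 5.7, 7.6]
opening: 0.11
finger_force: 15.0
```

Request:
step_arm --dp '[[0, 0.1, 0], [0, 0.1, 0], [0, 0.1, 0], [0, 0, 0]]' --angular '[[0, 0, 0], [0, 0, 0], [0, 0, 0], [0, 0, 0]]' --grip '[2, 2, 2, 2]'

```text
t: 55.72
eef_pos: [0.4839, 0.3341, 0.0544]
orientation: [[-0.4, 0.917, 0.002], [0.917, 0.4, 0.003], [0.002, 0.003, -1.0]]
contact_force: [-2.0, 7.0, 5.3]
opening: 0.113
finger_force: 15.0
```

Request:
step_arm --dp '[[0, 0.05, 0], [0, 0.06, 0], [0, 0.06, 0], [0, 0, 0]]' --angular '[[0, 0, 0], [0, 0, 0], [0, 0, 0], [0, 0, 0]]' --grip '[2, 2, 2, 2]'

```text
t: 56.22
eef_pos: [0.4848, 0.3335, 0.053]
orientation: [[-0.399, 0.917, -0.012], [0.917, 0.399, -0.005], [-0.0, -0.013, -1.0]]
contact_force: [-21.8, -3.7, 19.5]
opening: 0.109
finger_force: 15.0
```

Request:
step_arm --dp '[[0, -0.07, 0], [0, 0, 0], [0, 0, 0], [0, 0, 0], [0, 0, 0]]' --angular '[[0, 0, 0], [0, 0, 0], [0, 0, 0], [0, 0, 0], [0, 0, 0]]' --grip '[2, 20, 26, 26, 26]'

```text
t: 56.85
eef_pos: [0.4879, 0.3343, 0.0531]
orientation: [[-0.4, 0.917, 0.0], [0.917, 0.4, 0.0], [0.0, 0.0, -1.0]]
contact_force: [0.8, 0.8, -0.3]
opening: 0.283
finger_force: 0.0
```

Request:
step_arm --dp '[[0, 0, -0.2], [0, 0, -0.3], [0, 0, -0.5], [0, 0, -0.6], [0, 0, 0]]' --angular '[[0, 0, 0], [0, 0, 0], [0, 0, 0], [0, 0, 0], [0, 0, 0]]' --grip '[26, 26, 26, 26, 26]'

```text
t: 57.48
eef_pos: [0.4892, 0.3354, 0.1364]
orientation: [[-0.4, 0.916, 0.005], [0.916, 0.4, 0.003], [0.001, 0.005, -1.0]]
contact_force: [0.5, -0.6, 0.5]
opening: 0.283
finger_force: 0.0
```

Request:
step_arm --dp '[[-0.9, -0.4, -0.3], [-0.9, -0.4, -0.3], [-0.9, -0.4, 0], [-0.9, -0.4, 0], [-0.9, -0.4, 0]]' --angular '[[0, 0, 0], [0, 0, 0], [0, 0, 0], [0, 0, 0], [0, 0, 0]]' --grip '[26, 26, 26, 26, 26]'

```text
t: 58.1
eef_pos: [0.4855, 0.0865, 0.1629]
orientation: [[-0.4, 0.916, -0.0], [0.916, 0.4, -0.0], [-0.0, -0.0, -1.0]]
contact_force: [1.1, -0.7, 0.1]
opening: 0.284
finger_force: 0.0
```

```bash
python3 - <<'E'
from go import *
from m import *
plan()
im=snap('top','t15');sd=snap('side','s15')
A=cv2.resize(im[180:310,135:275,::-1],(420,390),interpolation=cv2.INTER_CUBIC)
B=cv2.resize(sd[160:250,215:345,::-1],(380,263),interpolation=cv2.INTER_CUBIC)
C=cv2.resize(sd[260:380,360:500,::-1],(380,326),interpolation=cv2.INTER_CUBIC)
o=np.zeros((590,800,3),np.uint8);o[:390,:420]=A;o[:263,420:]=B;o[263:589,420:]=C
cv2.imwrite('pics/c15.png',o)
E
```

```text
t 58.1 at [0.4855 0.0865 0.1629] yaw 23.59 tilt [-0.01 -0.  ] open 26.2 F [ 1.1 -0.7  0.1] q6 -14.0
```

View pics/c15.png

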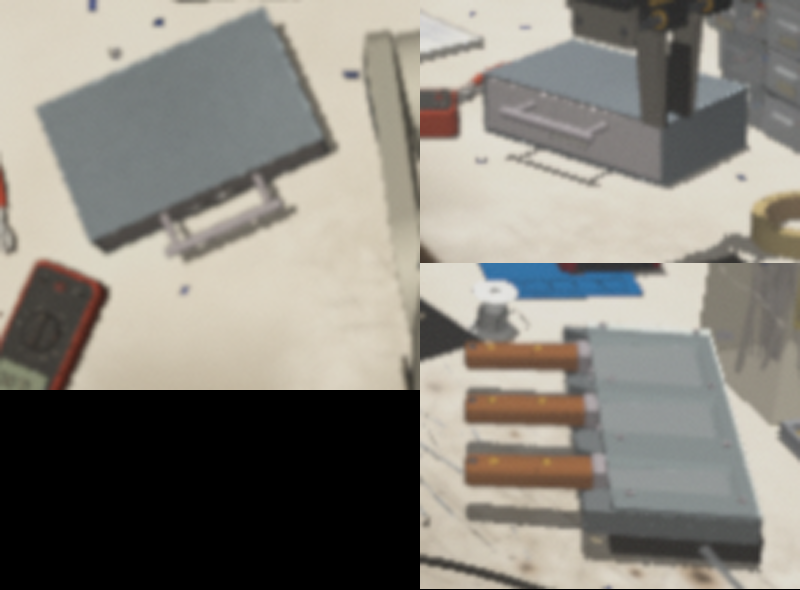

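The drawer front is flush with the unit in both views, with the handle bar at (225,232). The three spatulas are still home, and the gripper touches nothing.

```bash
python3 -c "
from plant import hand_in; print(hand_in())"
```

```text
the job is handed in; nothing more can be done
None
```

I handed the job in at about 58 s: all three spatulas are home in their slots, the three jars stand in one close row between the rails, and the drawer is fully shut; I viewed 15 pictures, one over the limit of 14.

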